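Stow the canisters in the propped-open counter chest

ROBOT

A 7-joint arm with a two-finger parallel gripper is mounted at the origin on the work surface. World frame = base frame: x ahead of the robot, y to its left, z up, the work surface at z = 0. Lengths are in mm, angles in rad, forces in N, time in s.
With the tool pointing down it reaches from about 400 to 925 mm from the base axis. Payload 4.1 kg.
Tool frame: the origin (TCP) lies midway between the tips of the shut fingers; the grasp point (between the pads) lies 19 mm behind it; z points along the fingers, y is the line along which they close (so a half turn about z gives the same grasp; the last joint's range is limited). The gripper opens to 85 mm and grips with 20 to 120 N. Pads are 22 mm wide; open, the fingers measure 114 mm over their backs; the gripper's body (76 mm by 85 mm) begins 54 mm behind the grasp point. The pads swing forward as they close: fully open they stand 13 mm farther back than shut.
Start: joints at [-1.437, 0.398, 0.045, 1.537, -0.019, 1.207, -0.051], TCP at [149.934, 632.51, 199.147] pointing down, gripper open.
Joint ranges: [-2.82, 2.82], [-0.49, 2.23], [-1.37, 1.46], [0, 2.46], [-1.36, 4.5], [0.23, 2], [-2.94, 2.94]. Speed limits (rad/s): [2.57, 2.57, 3.14, 3.14, 3.14, 3.14, 3.14].

INTERFACE

Orientations are given as [roll, pitch, yaw] about the fixed x, y, z axes, in that order (R = Rz(yaw) Ry(pitch) Rx(roll)).
In Python, from rig import robot gives the robot as it stands.
- The arm moves only by the tool send_rows, never from a script. Its argument "increments" is text: rows parted by semicolons, each of 4 numbers parted by spaces: the shift along the tool's x, y, z in m, then the turn about the tool's z in rad. A call has 1 to 5 rows; each row shifts and turns the commanded pose from where the row before left it, along the tool's axes as they then stand; what a row does not reach is not made up. A row lasts 1/12 s, in which the tool goes at most 41.7 mm and 7.16 degrees, less where a joint would pass 70% of its speed; a pose out of reach is approached as far as the arm can. A call with a gripper value outside its range is refused whole. "fingers" is the opening in per cent of the stroke, from 0 (shut) to 100 (fully open), set as the call begins (left out, the last holds). The fingers move at their own pace and stop on an object; "newtons" is the grip in N (left out, the last holds). Time passes only in rows, so rows that do not move let the fingers close. It gives the time, the measured TCP pose, the force, the opening and the grip force at its end, in the units of the state.
- robot.read_state(): the state, without advancing time (a new reading comes with each control period).
- robot.snapshot(name): name is "side" or "top" or "wrist"; returns the picture (420x560x3 uint8, red, green, blue); there is no depth.
- robot.camera_model(name): a dict with "camera_matrix" (3x3 intrinsics, pixels), "k1" (the pictures are not rectified: a ray, as slopes to the right and down, at radius r is drawn at 1 + k1 r^2 times it, then the intrinsics apply), "R" (3x3) and "t" (3): a world point X has camera coordinates R X + t. Camera axes: x right, y down, z forward; pixel columns grow to the right and rows downward; lengths in mm; the calibration is good to about 2 mm. A picture is of the moment at which its call begins: read the wrist's pose just before it. camera_model takes no time and is no camera call; for the wrist camera it gives the pose at the moment of the call.
- robot.hand_in(): hands the job in; it is judged then, once.
The state is a dict: "time": time; "qpos": joint angles; "dq": joint speeds; "joint_efforts": joint torques, N m; "tcp_pos": TCP position; "ee_rot": TCP orientation; "force": force on the tool from outside, world axes, zero at the start; "torque": the same for the moment, N m; "finger_gap": finger opening in mm; "grip_force": force on a finger pad.
Only numpy, scipy, OpenCV 4.12 (cv2) and the standard library are available. Lean on these libraries where they do the work, as an engineer would, in place of code of your own. Each camera call takes 0.05 s, during which the arm holds its last target. There are 200 camera calls.

TASK

Put the canisters standing on the counter away in the lidded chest: lift the lid, flip its stay fully up and let the lid rest on it, then, with the lid propped, stand the canisters upright in their own pockets, one after another from left to right as the robot sees it - square tea tin in pocket 1 (leftmost), round tin in 2, pepper mill in 3, glass jar in 4 - leaving the pocket of any missing one empty. When all are in, raise the lid off the stay, lay the stay flat again while the lid is up, and shut the lid fully; leave the mug, bowl and oil bottle where they are.

Things in the scene. Friction and masses are not known exactly. Their poses are not given: they have to be found in the camera images.
- lid (a joint): the chest's lid, a flat 8 mm board 265 mm deep and 380 mm wide, hinged along the chest's far edge; angle in rad: 0 shut, grows as it is lifted by its front edge, about 1.57 would be upright, stops at 1.48. The hinge is strongly damped and nothing latches: let go, the lid sinks slowly under its own weight (about 16 s from 1.42 to 1.21, about 25 s from 1.48), and moving it takes roughly 12 N at the bar at 0.1 m/s, more if faster. On the raised stay it rests at about 1.21
- lid_hinge (a point): point on the hinge line at the middle of the chest's far edge, 101 mm above the counter; fixed to the chest, its axes are the chest's: x from the front (robot's side) to the far edge, y to the left as the robot sees it (along the hinge), z up
- lid_bar (a point): middle of the round steel lifting bar on top of the lid (12 mm thick, 120 mm long along the hinge direction, held by a post at each end); at angle 0 it lies 225 mm in front of lid_hinge and 52 mm above it, 44 mm clear above the board; it turns with the lid; the board reaches 40 mm farther than the bar
- stay (a joint): the stay, a 12 mm round steel rod 195 mm long inside the chest, pivoted near the right-hand wall, 75 mm in front of the hinge line and 88 mm above the counter; angle in rad: 0 lying flat pointing left across the chest just below the rim, pi/2 upright, 1.68 fully up against its stop, just past upright, where it stays. Turns easily; it can only be raised or laid flat past the lid while the lid is higher than about 1.25
- stay_pin (a point): grip point on the stay's finger pin, a 12 mm round pin that stands out 66 mm from the rod towards the robot, 140 mm along the rod from its pivot; the point is 48 mm from the rod's axis, 18 mm from the pin's end. Turns with the stay
- stay_pivot (a point): the stay's pivot axis at the pin's grip point: stay_pin circles about it at 140 mm in the chest's y-z plane (stay 0: to its left, +y; stay pi/2: above it). Fixed to the chest, with the chest's axes
- pocket1 (a point): floor centre of pocket 1 of the chest, 8 mm above the counter, with the chest's axes. The four pockets are 64 mm square and 30 mm deep, 70 mm apart in a row across the chest, counted from the left as the robot sees it and marked by 1 brass stud on the front rim; partitions between neighbours 6 mm thick, front and rear ones 4 mm; the chest's rim is 100 mm above the counter, its front wall's inner face 74 mm in front of the pocket centres
- pocket2 (a point): floor centre of pocket 2 of the chest, 8 mm above the counter, with the chest's axes. The four pockets are 64 mm square and 30 mm deep, 70 mm apart in a row across the chest, counted from the left as the robot sees it and marked by 2 brass studs on the front rim; partitions between neighbours 6 mm thick, front and rear ones 4 mm; the chest's rim is 100 mm above the counter, its front wall's inner face 74 mm in front of the pocket centres
- pocket3 (a point): floor centre of pocket 3 of the chest, 8 mm above the counter, with the chest's axes. The four pockets are 64 mm square and 30 mm deep, 70 mm apart in a row across the chest, counted from the left as the robot sees it and marked by 3 brass studs on the front rim; partitions between neighbours 6 mm thick, front and rear ones 4 mm; the chest's rim is 100 mm above the counter, its front wall's inner face 74 mm in front of the pocket centres
- pocket4 (a point): floor centre of pocket 4 of the chest, 8 mm above the counter, with the chest's axes. The four pockets are 64 mm square and 30 mm deep, 70 mm apart in a row across the chest, counted from the left as the robot sees it and marked by 4 brass studs on the front rim; partitions between neighbours 6 mm thick, front and rear ones 4 mm; the chest's rim is 100 mm above the counter, its front wall's inner face 74 mm in front of the pocket centres
- tea_mid (a point): square tea tin of plain steel, 54 x 54 mm, 74 mm tall, straight sides; x and y axes square to its sides; origin half-way up on its axis, z up; may be absent
- round_mid (a point): round tin of plain steel, 54 mm across, 56 mm at its lid (top 16 mm), 70 mm tall; origin half-way up on its axis, z up; may be absent
- mill_mid (a point): squat, waisted, dome-topped wooden pepper mill, 72 mm tall, foot 56 mm across, waist 42 mm, head 50 mm across between 42 and 66 mm above its foot; origin half-way up on its axis, z up; may be absent
- jar_mid (a point): glass spice jar 56 mm across with a steel screw cap 48 mm across and 26 mm high at the top, 70 mm tall in all; origin half-way up on its axis, z up; may be absent
- mug: white mug, 80 mm across, 95 mm tall, bystander; origin under its centre
- bowl: white bowl, 130 mm across, 55 mm tall, bystander; origin under its centre
- oil: green oil bottle, 60 mm across, 190 mm tall, bystander; origin under its centre
There are look-alikes about, which are no part of the job. What is shaped like the part that bears round_mid but orange is not meant. What is shaped like the part that bears tea_mid but pink is not meant.

How it is judged (in metres and radians):
On the way, in this order (a step that is already met when the one before it is completed fails the run):
1. the lid is propped: stay fully up, lid resting on it, let go of (value of joint stay above 1.6 rad and value of joint lid between 1.13 and 1.28 rad and velocity of joint lid above -0.004 rad/s and contact force between the fingers and anything else below 0.5 N), for 0.5 s.
2. the square tea tin stands upright in pocket 1 with the lid up and the stay up (x of tea_mid in the frame of pocket1 between -0.02 and 0.02 m and y of tea_mid in the frame of pocket1 between -0.02 and 0.02 m and z of tea_mid in the frame of pocket1 between 0.031 and 0.045 m and angle between tea_mid's own z axis and vertical below 0.15 rad and z of stay_pin in the frame of tea_mid above 0.16 m and z of lid_bar in the frame of tea_mid above 0.26 m), for 0.3 s.
3. the round tin stands upright in pocket 2 with the lid up and the stay up (x of round_mid in the frame of pocket2 between -0.02 and 0.02 m and y of round_mid in the frame of pocket2 between -0.02 and 0.02 m and z of round_mid in the frame of pocket2 between 0.029 and 0.043 m and angle between round_mid's own z axis and vertical below 0.15 rad and z of stay_pin in the frame of round_mid above 0.16 m and z of lid_bar in the frame of round_mid above 0.26 m), for 0.3 s.
4. the pepper mill stands upright in pocket 3 with the lid up and the stay up (x of mill_mid in the frame of pocket3 between -0.02 and 0.02 m and y of mill_mid in the frame of pocket3 between -0.02 and 0.02 m and z of mill_mid in the frame of pocket3 between 0.03 and 0.044 m and angle between mill_mid's own z axis and vertical below 0.15 rad and z of stay_pin in the frame of mill_mid above 0.16 m and z of lid_bar in the frame of mill_mid above 0.26 m), for 0.3 s.
5. the glass jar stands upright in pocket 4 with the lid up and the stay up (x of jar_mid in the frame of pocket4 between -0.02 and 0.02 m and y of jar_mid in the frame of pocket4 between -0.02 and 0.02 m and z of jar_mid in the frame of pocket4 between 0.029 and 0.043 m and angle between jar_mid's own z axis and vertical below 0.15 rad and z of stay_pin in the frame of jar_mid above 0.16 m and z of lid_bar in the frame of jar_mid above 0.26 m), for 0.3 s.
6. the stay is laid flat while the lid is still up (value of joint stay below 0.1 rad and value of joint lid above 0.8 rad), for 0.2 s.
At the end, for the whole second after the job is handed in: lid shut (below 0.04 rad), stay flat (below 0.1 rad), and every canister that is present stands upright (within 0.15 rad) in its own pocket (centre within 20 mm of the pocket's centre each way, standing on its floor to within 8 mm) (value of joint lid below 0.04 rad and value of joint stay below 0.1 rad and x of tea_mid in the frame of pocket1 between -0.02 and 0.02 m and y of tea_mid in the frame of pocket1 between -0.02 and 0.02 m and z of tea_mid in the frame of pocket1 between 0.031 and 0.045 m and angle between each of tea_mid, round_mid, mill_mid, jar_mid's own z axis and vertical below 0.15 rad and x of round_mid in the frame of pocket2 between -0.02 and 0.02 m and y of round_mid in the frame of pocket2 between -0.02 and 0.02 m and z of round_mid in the frame of pocket2 between 0.029 and 0.043 m and x of mill_mid in the frame of pocket3 between -0.02 and 0.02 m and y of mill_mid in the frame of pocket3 between -0.02 and 0.02 m and z of mill_mid in the frame of pocket3 between 0.03 and 0.044 m and x of jar_mid in the frame of pocket4 between -0.02 and 0.02 m and y of jar_mid in the frame of pocket4 between -0.02 and 0.02 m and z of jar_mid in the frame of pocket4 between 0.029 and 0.043 m); the robot touches nothing.
It fails at once if the mug is moved by more than 3 cm (distance of mug from where it was at the start of the episode above 0.03 m).
It fails at once if the bowl is moved by more than 3 cm (distance of bowl from where it was at the start of the episode above 0.03 m).
It fails at once if the oil bottle is moved by more than 3 cm (distance of oil from where it was at the start of the episode above 0.03 m).
Of tea, round, mill, jar only 2 to 4 are there at a start; the rules pass over those that are not, and their reading is None.
At some moment in a run one of tea, round, mill, jar may be knocked a few centimetres aside while the robot is not near it.
It also fails if it takes over 210 s, if anything falls off the work surface, if the arm or the gripper's body presses on something with over 40 N, if the wrist force passes 120 N, or if a joint passes its speed limit or range.

## Working session

There is one attempt and no reset: what is moved stays moved. The work goes in short steps, Python scripts to look and compute and a tool call to move; the robot and the scene stay as the last step left them, time stands still between calls to the robot, and variables do not carry over. Pictures are saved under pics/ and viewed, at most 14 in all, crops included, and the job is handed in when it is done.

Besides the shell and the picture viewer there is one more tool, called after "Emit:" as name(argument=value, ...) on one line, values as JSON. send_rows: Moves the arm, as the interface text tells. Its arguments: {"type":"object","properties":{"increments":{"type":"string"},"fingers":{"type":"number"},"newtons":{"type":"number"}},"required":["increments"]}

```bash
ls; mkdir -p pics
python3 - <<'E'
from rig import robot
import cv2
s=robot.read_state();print(s)
for n in("side","top"):
    im=robot.snapshot(n);cv2.imwrite(f"pics/{n}0.png",im[:,:,::-1]);m=robot.camera_model(n);print(n,m)
E
```

```text
pics
{'time': 0.0, 'qpos': array([-1.43699858,  0.39918659,  0.04501269,  1.53790601, -0.01874575,
        1.20691275, -0.05070084]), 'dq': array([-0.00086686, -0.00034795,  0.00131445,  0.00056846, -0.00194706,
       -0.00035713, -0.00024857]), 'joint_efforts': array([ 3.13663559e-04, -4.75125325e+01,  1.36477903e+00, -2.54224992e+01,
        1.15861476e-02,  9.74405935e-03,  7.49198421e-06]), 'tcp_pos': array([149.74633842, 631.77824881, 198.0550205 ]), 'ee_rot': array([-3.13960315e+00,  8.61045864e-05,  2.90890897e+00]), 'force': array([0.43684199, 0.17905069, 0.03270255]), 'torque': array([ 0.00037966,  0.01076339, -0.02435323]), 'grip_force': 0.0, 'finger_gap': 85.69543704086215}
side {'camera_matrix': array([[429.19222701,   0.        , 281.74982027],
       [  0.        , 429.19222701, 207.26665506],
       [  0.        ,   0.        ,   1.        ]]), 'k1': -0.09448486967668861, 'R': array([[ 0.71119861, -0.70291446,  0.01038285],
       [-0.52017911, -0.53612973, -0.66481472],
       [ 0.47287443,  0.46741436, -0.74693614]]), 't': array([-353.41602013,  361.1343363 ,  996.6981267 ])}
top {'camera_matrix': array([[396.44173379,   0.        , 273.46215638],
       [  0.        , 396.44173379, 207.53571939],
       [  0.        ,   0.        ,   1.        ]]), 'k1': 0.008230662165804108, 'R': array([[-3.65721973e-03, -9.99744960e-01,  2.22854210e-02],
       [-9.87279813e-01,  6.75050967e-05, -1.58992344e-01],
       [ 1.58950291e-01, -2.25834163e-02, -9.87028264e-01]]), 't': array([  28.11878562,  562.09249865, 1034.87320047])}
```

View pics/top0.png

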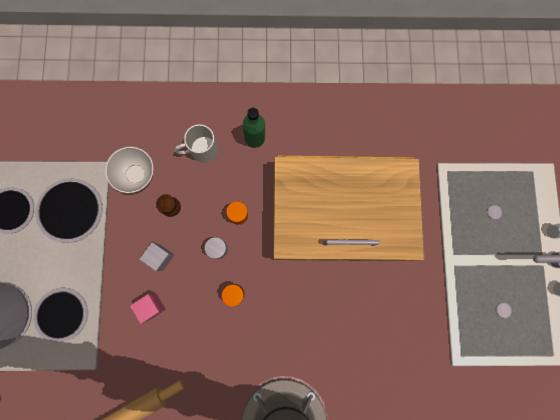

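View pics/side0.png

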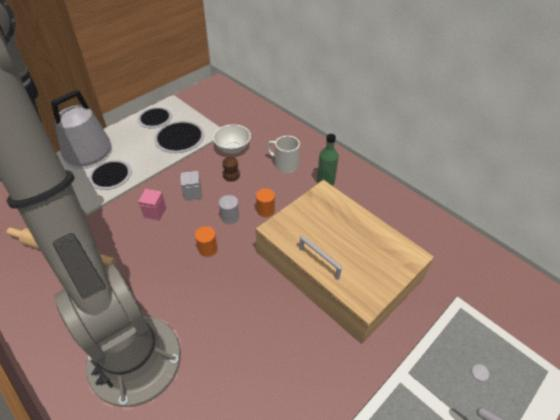

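The top view shows the chest lid at cols 274–423, rows 157–259, with its bar at (353,242). The tea tin is at (155,257), the round tin at (215,248) and the mill at (168,205). There are orange decoys at (237,212) and (232,296) and a pink one at (145,308). No jar is obvious so far.

```bash
cat > h.py <<'E'
import numpy as np, cv2
from rig import robot
def ray(m,px):
    K=m["camera_matrix"];u=(np.array(px,float)-K[:2,2])/[K[0,0],K[1,1]]
    x=u.copy()
    for _ in range(10): x=u/(1+m["k1"]*(x@x))
    R=m["R"];return -R.T@m["t"], R.T@np.array([*x,1])
def at(m,px,z):
    c,d=ray(m,px);return c+d*(z-c[2])/d[2]
def proj(m,X):
    p=m["R"]@np.array(X,float)+m["t"];x=p[:2]/p[2];x=x*(1+m["k1"]*(x@x));K=m["camera_matrix"]
    return x*[K[0,0],K[1,1]]+K[:2,2]
def snap(n,save=None):
    m=robot.camera_model(n);im=robot.snapshot(n)[:,:,::-1].copy()
    if save: cv2.imwrite(f"pics/{save}.png",im)
    return m,im
def blobs(mask,amin):
    n,l,s,c=cv2.connectedComponentsWithStats(mask.astype(np.uint8))
    return [(s[i],c[i],(l==i).astype(np.uint8)) for i in range(1,n) if s[i][4]>amin]
E
python3 - <<'E'
from h import *
m=robot.camera_model("top");im=cv2.imread("pics/top0.png");hsv=cv2.cvtColor(im,cv2.COLOR_BGR2HSV)
h,s,v=cv2.split(hsv)
for p in[(300,180),(400,240),(350,270),(353,242),(155,257),(215,248),(168,205)]:print(p,hsv[p[1],p[0]])
wood=(h>8)&(h<25)&(s>100)&(v>90)
wood[:140]=0;wood[270:]=0;wood[:,:265]=0
b=max(blobs(wood,500),key=lambda b:b[0][4]);k=cv2.findContours(b[2],0,2)[0][0]
r=cv2.minAreaRect(cv2.convexHull(k));print(r)
q=cv2.approxPolyDP(cv2.convexHull(k),6,True)[:,0];print(q)
for p in q: print(p,at(m,p,109).round())
for e in[(328,242),(378,242)]: print("bar",at(m,e,153).round())
for n,p,z in[("tea",(153,255),74),("round",(215,247),70),("mill",(166,203),72)]:print(n,at(m,p,z).round())
a=cv2.resize(im[120:340,100:300],None,fx=3.0,fy=2.7);cv2.imwrite("pics/c0.png",a)
E
```

```text
(300, 180) [ 15 143 170]
(400, 240) [ 16 141 194]
(350, 270) [  3 100 133]
(353, 242) [168  21 184]
(155, 257) [169  21 169]
(215, 248) [169  23 181]
(168, 205) [ 11 183  89]
((348.5, 208.0), (150.38314819335938, 104.68881225585938), 0.784824550151825)
[[274 157]
 [417 158]
 [423 259]
 [274 259]]
[274 157] [685.  27. 109.]
[417 158] [ 684. -350.  109.]
[423 259] [ 420. -349.  109.]
[274 259] [421.  28. 109.]
bar [ 460. -102.  153.]
bar [ 460. -224.  153.]
tea [433. 339.  74.]
round [454. 180.  70.]
mill [570. 311.  72.]
```

View pics/c0.png

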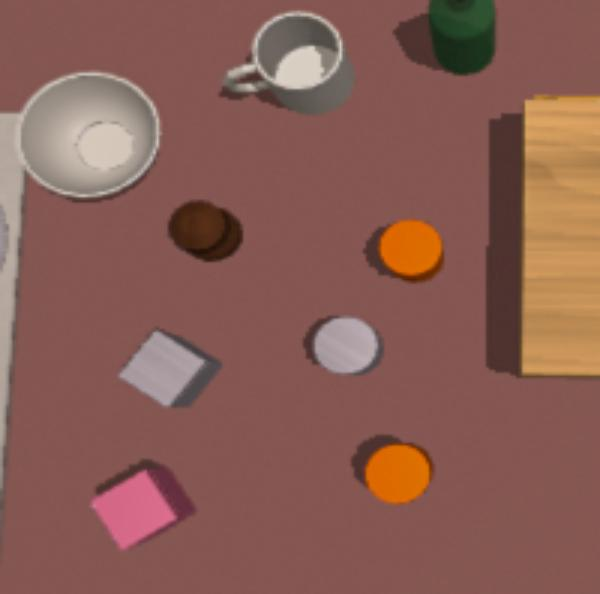

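The crop confirms that the tea tin (crop 165,368), round tin (345,345) and mill (200,227) are present. Both decoy kinds are there, and there is no glass jar. The chest is square to the world axes, with the hinge at about (685,-161,101) and the bar at (460,-163,153).

Next I turn the tool to yaw π/2 and travel to above the bar.

Emit:
send_rows(increments="0 0 0 0.1216;0 0 0 0.1216;0 0 0 0.1216;0 0 0 0.1216;0 0 0 0.1216", fingers=60)

```text
time: 0.52
tcp_pos: [149.8, 632.1, 198.5]
ee_rot: [-3.141, 0.001, 2.295]
force: [-1.1, 0.0, -0.5]
finger_gap: 51.2
grip_force: 0.0
```

Emit:
send_rows(increments="0 0 0 0.1216;0 0 0 0.1216;0 0 0 0.1216;0 0 0 0.1216;0 0 0 0.1216")

```text
time: 0.93
tcp_pos: [149.8, 632.1, 198.5]
ee_rot: [-3.141, 0.001, 1.687]
force: [-0.4, 0.2, 0.7]
finger_gap: 50.8
grip_force: 0.0
```

Emit:
send_rows(increments="0 0 0 0.1216;0 0.037 0 0;0 0.037 0 0;0 0.037 0 0;0 0.037 0 0")

```text
time: 1.35
tcp_pos: [299.0, 632.2, 198.6]
ee_rot: [-3.141, 0.001, 1.572]
force: [0.7, 0.7, 0.3]
finger_gap: 51.2
grip_force: 0.0
```

Emit:
send_rows(increments="-0.04 0.008 0 0;-0.04 0.008 0 0;-0.04 0.008 0 0;-0.04 0.008 0 0;-0.04 0.008 0 0")

```text
time: 1.77
tcp_pos: [338.0, 430.3, 198.4]
ee_rot: [-3.141, 0.001, 1.571]
force: [0.7, -0.1, -0.3]
finger_gap: 51.2
grip_force: 0.0
```

Emit:
send_rows(increments="-0.04 0.008 0 0;-0.04 0.008 0 0;-0.04 0.008 0 0;-0.04 0.008 0 0;-0.04 0.008 0 0")

```text
time: 2.18
tcp_pos: [377.8, 230.4, 198.8]
ee_rot: [-3.141, -0.0, 1.572]
force: [1.2, 0.4, 0.2]
finger_gap: 51.0
grip_force: 0.0
```

Emit:
send_rows(increments="-0.04 0.008 0 0;-0.04 0.008 0 0;-0.04 0.008 0 0;-0.04 0.008 0 0;-0.04 0.008 0 0")

```text
time: 2.6
tcp_pos: [417.8, 30.7, 199.0]
ee_rot: [-3.142, -0.001, 1.572]
force: [1.1, -0.5, -0.2]
finger_gap: 51.2
grip_force: 0.0
```

Emit:
send_rows(increments="-0.04 0.008 0 0;-0.04 0.008 0 0;-0.04 0.008 0 0;-0.04 0.008 0 0;-0.035 0.008 0 0")

```text
time: 3.02
tcp_pos: [458.0, -164.8, 199.3]
ee_rot: [3.141, -0.0, 1.571]
force: [0.2, 1.5, 0.6]
finger_gap: 51.4
grip_force: 0.0
```

Emit:
send_rows(increments="0 0.002 0.03 0;0 0 0.03 0;0 0 0.005 0")

```text
time: 3.27
tcp_pos: [456.6, -161.9, 130.0]
ee_rot: [-3.133, -0.001, 1.569]
force: [-1.8, 0.6, 0.3]
finger_gap: 51.4
grip_force: 0.0
```

Emit:
send_rows(increments="0 0 0 0;0 0 0 0;0 0 0 0;0 0 0 0;0 0 0 0", fingers=0, newtons=80)

```text
time: 3.68
tcp_pos: [461.4, -162.1, 135.3]
ee_rot: [3.139, -0.001, 1.572]
force: [-0.3, 0.2, -0.7]
finger_gap: -0.4
grip_force: 0.0
```

Run:
```python
from h import *
a=snap("side")[1][140:340,200:460];b=snap("wrist")[1]
c=np.hstack([cv2.resize(a,(400,308)),cv2.resize(b,(400,308))]);cv2.imwrite("pics/w1.png",c)
```

```text
(no output)
```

View pics/w1.png

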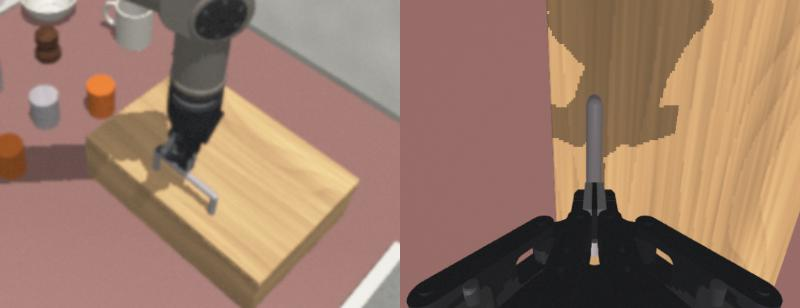

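Run:
```python
from h import *
s=robot.read_state();print(s["tcp_pos"],s["finger_gap"],s["grip_force"],s["force"])
im=robot.snapshot("side")[:,:,::-1].copy();m=robot.camera_model("side")
f=lambda X:tuple(int(round(8*v)) for v in ((proj(m,X)-[200,140])*4))
a=cv2.resize(im[140:290,200:400],None,fx=4,fy=4,interpolation=2)
P={"tcp":s["tcp_pos"],"bl":(460,-102,153),"br":(460,-224,153),"g":s["tcp_pos"]+[0,0,19]}
for (k,X),c in zip(P.items(),[(0,0,255),(0,255,0),(255,255,0),(255,0,255)]): cv2.circle(a,f(X),24,c,-1,shift=3);print(k,proj(m,X))
cv2.imwrite("pics/s2.png",a)
```

```text
[ 460.92258337 -162.11059008  134.85518925] -0.04279066980442262 0.0 [ 0.90854278 -0.52914163  0.57997487]
tcp [318.77862182 256.21555889]
bl [300.91583166 237.76377734]
br [338.80552333 267.52439527]
g [319.38183244 251.61859928]
```

View pics/s2.png

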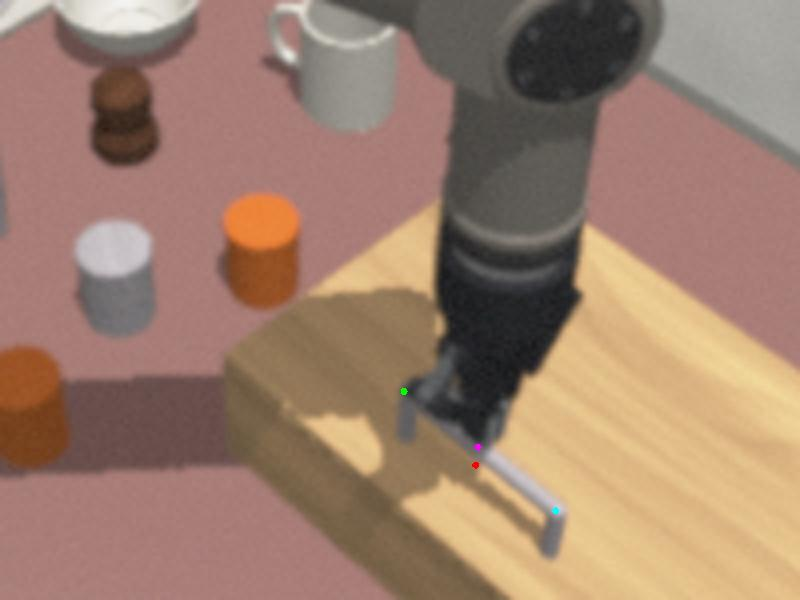

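Emit:
send_rows(increments="0 0 -0.03 0;0 0 -0.03 0;0 0 0 0;0 0 0 0")

```text
time: 4.17
tcp_pos: [461.7, -162.6, 195.6]
ee_rot: [3.137, -0.001, 1.572]
force: [0.5, 0.0, -0.4]
finger_gap: -0.1
grip_force: 0.0
```

Run:
```python
from h import *
s=robot.read_state();print(s["tcp_pos"],s["finger_gap"],s["ee_rot"])
im=robot.snapshot("side")[:,:,::-1].copy();m=robot.camera_model("side")
f=lambda X:tuple(int(round(8*v)) for v in ((proj(m,X)-[260,150])*6))
a=cv2.resize(im[150:250,260:393],None,fx=6,fy=6,interpolation=2)
P={"tcp":s["tcp_pos"],"bl":(460,-102,153),"br":(460,-224,153),"g":s["tcp_pos"]+[0,0,19]}
for (k,X),c in zip(P.items(),[(0,0,255),(0,255,0),(255,255,0),(255,0,255)]): cv2.circle(a,f(X),20,c,-1,shift=3)
cv2.imwrite("pics/s3.png",a)
```

```text
[ 461.71450134 -162.55143897  195.64810097] -0.07993990487902171 [ 3.13746807e+00 -5.83020344e-04  1.57176494e+00]
```

View pics/s3.png

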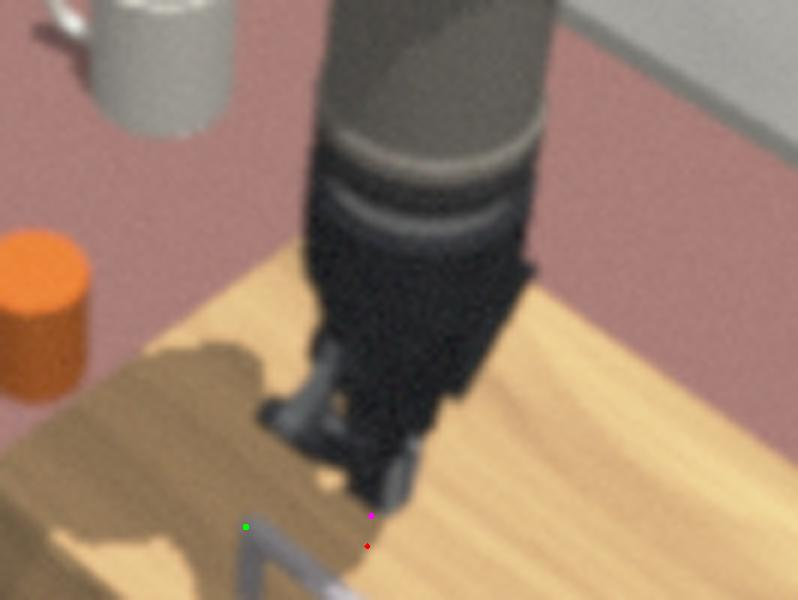

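Emit:
send_rows(increments="0 0.035 0.02 0;0 0.035 0.02 0;0 0 0.02 0;0 0 0.005 0;0 0 0 0")

```text
time: 4.63
tcp_pos: [527.5, -162.1, 126.2]
ee_rot: [-3.135, -0.0, 1.57]
force: [-0.6, 0.3, 0.3]
finger_gap: -0.2
grip_force: 0.0
```

Emit:
send_rows(increments="0 0 0.004 0;0 0 0.004 0;0 0 0 0")

```text
time: 4.88
tcp_pos: [529.8, -162.4, 121.4]
ee_rot: [3.141, -0.001, 1.57]
force: [0.5, 0.8, 0.6]
finger_gap: -0.1
grip_force: 0.0
```

Emit:
send_rows(increments="0 0 0.004 0;0 0 0.004 0;0 0 0 0")

```text
time: 5.13
tcp_pos: [529.9, -161.9, 112.7]
ee_rot: [-3.141, -0.001, 1.571]
force: [-0.1, -0.8, -0.2]
finger_gap: -0.1
grip_force: 0.0
```

Emit:
send_rows(increments="0 0 0.004 0;0 0 0.004 0;0 0 0 0")

```text
time: 5.38
tcp_pos: [529.7, -162.0, 104.2]
ee_rot: [-3.14, -0.0, 1.571]
force: [0.7, 0.2, -0.6]
finger_gap: -0.1
grip_force: 0.0
```

Emit:
send_rows(increments="0 0 0.004 0;0 0 0.004 0;0 0 0 0")

```text
time: 5.63
tcp_pos: [529.7, -162.1, 96.2]
ee_rot: [-3.14, -0.0, 1.571]
force: [-0.5, 0.8, 0.3]
finger_gap: -0.2
grip_force: 0.0
```

Emit:
send_rows(increments="0 0 0.003 0;0 0 0 0;0 0 0 0")

```text
time: 5.88
tcp_pos: [530.3, -162.3, 94.0]
ee_rot: [-3.141, -0.0, 1.571]
force: [0.6, 0.0, 0.2]
finger_gap: -0.0
grip_force: 0.0
```

Emit:
send_rows(increments="0 0 0.003 0;0 0 0 0;0 0 0 0")

```text
time: 6.13
tcp_pos: [530.2, -162.2, 91.0]
ee_rot: [-3.141, -0.0, 1.571]
force: [0.1, -0.9, 0.6]
finger_gap: 0.2
grip_force: 0.0
```

Emit:
send_rows(increments="0 0 0.003 0;0 0 0 0;0 0 0 0")

```text
time: 6.38
tcp_pos: [530.2, -162.2, 87.9]
ee_rot: [-3.141, -0.0, 1.571]
force: [-0.0, -0.3, -0.1]
finger_gap: -0.3
grip_force: 0.0
```

Emit:
send_rows(increments="0 0 0.003 0;0 0 0 0;0 0 0 0")

```text
time: 6.63
tcp_pos: [530.1, -162.2, 84.9]
ee_rot: [-3.141, -0.0, 1.571]
force: [0.1, -0.1, 0.5]
finger_gap: -0.0
grip_force: 0.0
```

Emit:
send_rows(increments="0 0 0.003 0;0 0 0 0;0 0 0 0")

```text
time: 6.88
tcp_pos: [530.2, -162.2, 81.9]
ee_rot: [-3.141, -0.0, 1.571]
force: [0.5, -0.6, -0.3]
finger_gap: 0.1
grip_force: 0.0
```

Run:
```python
from h import *
s=robot.read_state();print(s["tcp_pos"],s["qpos"])
im=robot.snapshot("side")[:,:,::-1].copy();m=robot.camera_model("side")
w=robot.snapshot("wrist")[:,:,::-1];mw=robot.camera_model("wrist");print(mw, -mw["R"].T@mw["t"],proj(mw,s["tcp_pos"]))
a=cv2.resize(im[180:280,290:423],None,fx=3,fy=3,interpolation=2)
p=(proj(m,s["tcp_pos"])-[290,180])*3;cv2.circle(a,tuple(p.astype(int)),3,(0,0,255),-1)
cv2.imwrite("pics/s4.png",np.hstack([a,cv2.resize(w,(400,300))]))
```

```text
[ 530.1816622  -162.23810569   81.89742555] [-0.43904347  0.48737861  0.85675399  1.90735985 -0.44992232  0.95083337
  0.63023808]
{'camera_matrix': array([[305.77102132,   0.        , 271.94991457],
       [  0.        , 305.77102132, 205.68070329],
       [  0.        ,   0.        ,   1.        ]]), 'k1': -0.021669568535361287, 'R': array([[ 9.99999533e-01,  4.20613405e-04, -8.70169171e-04],
       [ 6.64024598e-04, -9.53196182e-01,  3.02351778e-01],
       [-7.02268721e-04, -3.02352215e-01, -9.53196016e-01]]), 't': array([-530.2060592 , -158.75349482,  221.23061574])} [530.46659113 -84.21064679 258.41417402] [271.68835777 239.15055949]
```

View pics/s4.png

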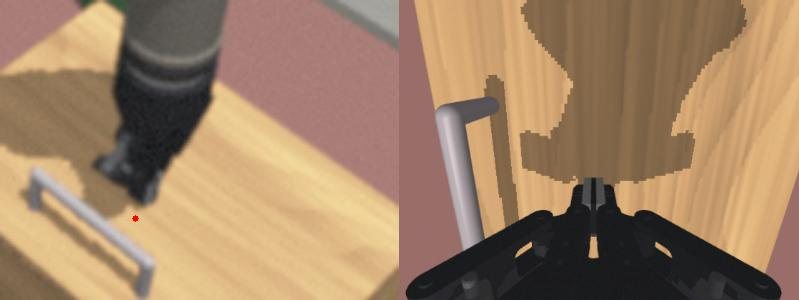

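Run:
```python
from h import *
from scipy.optimize import least_squares
m,w=snap("wrist","w5");hsv=cv2.cvtColor(w,cv2.COLOR_BGR2HSV)
s=hsv[:,:,1]; h=hsv[:,:,0]
wood=((h>8)&(h<28)&(s>60))
for v in (5,40,80,120,200,250):
    c=np.where(wood[v])[0]; print(v,c.min() if len(c) else None,c.max() if len(c) else None)
for z in(109,):
  for v in (5,40,80):
    c=np.where(wood[v])[0]; print(at(m,(c.min(),v),z).round(1),at(m,(c.max(),v),z).round(1))
print("bar left end",proj(m,(460,-102,153)),"seen ~",(63,154))
print([at(m,(63,154),153).round(1)])
```

```text
5 21 559
40 28 559
80 35 559
120 43 559
200 97 559
250 105 555
[421.5 -40.4 109. ] [655.2 -40.  109. ]
[421.6 -54.2 109. ] [658.7 -53.8 109. ]
[421.1 -70.9 109. ] [663.2 -70.5 109. ]
bar left end [ 70.77998094 162.91503007] seen ~ (63, 154)
[array([457.9, -98.9, 153. ])]
```

Emit:
send_rows(increments="0 0 0.003 0;0 0 0 0;0 0 0 0")

```text
time: 7.28
tcp_pos: [530.1, -162.3, 78.9]
ee_rot: [-3.141, -0.0, 1.571]
force: [0.6, -0.1, 0.3]
finger_gap: -0.1
grip_force: 0.0
```

Emit:
send_rows(increments="0 0 0.003 0;0 0 0 0;0 0 0 0")

```text
time: 7.53
tcp_pos: [530.7, -162.5, 76.9]
ee_rot: [3.141, -0.001, 1.571]
force: [-1.2, 0.0, 5.3]
finger_gap: 0.1
grip_force: 3.1
```

Emit:
send_rows(increments="0 0 0.003 0;0 0 0 0;0 0 0 0")

```text
time: 7.78
tcp_pos: [530.8, -162.4, 76.5]
ee_rot: [3.141, -0.003, 1.571]
force: [-7.8, 4.7, 27.0]
finger_gap: -0.0
grip_force: 13.3
```

Emit:
send_rows(increments="0 0 0.003 0;0 0 0 0;0 0 0 0")

```text
time: 8.03
tcp_pos: [531.0, -162.4, 76.3]
ee_rot: [3.14, -0.006, 1.57]
force: [-14.5, 7.9, 46.2]
finger_gap: 0.2
grip_force: 23.4
```

Emit:
send_rows(increments="0 0 -0.035 0;0 0 -0.035 0;0 0 -0.03 0;0 -0.035 0 0;0 -0.035 0 0", fingers=60)

```text
time: 8.45
tcp_pos: [462.4, -163.3, 171.9]
ee_rot: [3.137, 0.003, 1.573]
force: [-0.9, 0.6, 0.9]
finger_gap: 51.3
grip_force: 0.0
```

Emit:
send_rows(increments="0 0 0 0;0 0 0.02 0;0 0 0.02 0;0 0 0.02 0;0 0 0 0")

```text
time: 8.87
tcp_pos: [457.4, -161.1, 107.0]
ee_rot: [-3.135, -0.001, 1.571]
force: [-1.4, 1.0, -0.7]
finger_gap: 51.4
grip_force: 0.0
```

Emit:
send_rows(increments="0 0 0 0;0 0 0 0;0 0 0 0;0 0 0 0;0 0 0 0", fingers=0, newtons=80)

```text
time: 9.28
tcp_pos: [460.5, -162.8, 111.4]
ee_rot: [3.141, -0.001, 1.571]
force: [-2.2, 0.5, 5.6]
finger_gap: 9.3
grip_force: 78.2
```

Emit:
send_rows(increments="0 0 0 0;0 0 0 0;0 0 0.008 0;0 0 0 0", fingers=40)

```text
time: 9.62
tcp_pos: [459.8, -161.8, 101.1]
ee_rot: [-3.14, -0.0, 1.572]
force: [-1.2, 0.2, -1.1]
finger_gap: 34.5
grip_force: 0.0
```

Emit:
send_rows(increments="0 0 0 0;0 0 0 0;0 0 0 0;0 0 0 0", fingers=0, newtons=80)

```text
time: 9.95
tcp_pos: [460.4, -162.3, 102.0]
ee_rot: [3.141, -0.0, 1.571]
force: [0.8, 0.2, -0.1]
finger_gap: 9.7
grip_force: 77.9
```

Emit:
send_rows(increments="0 0.005 -0.0165 0;0 0.0051 -0.0165 0;0 0.0076 -0.0156 0;0 0.0076 -0.0156 0")

```text
time: 10.28
tcp_pos: [482.3, -162.5, 162.6]
ee_rot: [-3.135, 0.002, 1.571]
force: [5.0, -5.4, -30.1]
finger_gap: 9.4
grip_force: 77.5
```

Emit:
send_rows(increments="0 0.0098 -0.0143 0;0 0.0098 -0.0142 0;0 0.0118 -0.0127 0;0 0.0118 -0.0127 0")

```text
time: 10.62
tcp_pos: [518.7, -162.7, 213.9]
ee_rot: [-3.119, -0.001, 1.568]
force: [-7.9, -4.9, -25.9]
finger_gap: 9.0
grip_force: 77.7
```

Emit:
send_rows(increments="0 0.0136 -0.0108 0;0 0.0136 -0.0107 0;0 0.015 -0.0086 0;0 0.015 -0.0086 0")

```text
time: 10.95
tcp_pos: [568.3, -163.2, 254.2]
ee_rot: [-3.102, -0.007, 1.564]
force: [-32.9, 3.6, 6.0]
finger_gap: 9.2
grip_force: 78.1
```

Emit:
send_rows(increments="0 0.0161 -0.0062 0;0 0.0161 -0.0062 0;0 0.0169 -0.0038 0;0 0.0169 -0.0037 0")

```text
time: 11.28
tcp_pos: [636.7, -164.0, 281.6]
ee_rot: [-3.11, -0.008, 1.564]
force: [-35.0, 7.3, 26.4]
finger_gap: 9.0
grip_force: 78.4
```

Emit:
send_rows(increments="0 0.0172 -0.0012 0;0 0.0172 -0.0012 0;0 0.01 0.0005 0;0 0.01 0.0005 0;0 0 0 0")

```text
time: 11.7
tcp_pos: [706.6, -165.4, 285.6]
ee_rot: [3.138, 0.004, 1.57]
force: [-2.3, -1.3, 16.7]
finger_gap: 8.7
grip_force: 81.0
```

Emit:
send_rows(increments="0 0.004 0 0;0 0.004 0 0;0 0 0 0")

```text
time: 11.95
tcp_pos: [714.7, -165.5, 284.7]
ee_rot: [3.138, 0.005, 1.57]
force: [-1.6, -0.7, 12.6]
finger_gap: 9.2
grip_force: 80.6
```

Emit:
send_rows(increments="0 0 0 0;0 0 0 0;0 0 -0.04 0;0 0 -0.04 0;0 0 0 0", fingers=40)

```text
time: 12.37
tcp_pos: [716.4, -163.5, 367.9]
ee_rot: [3.131, 0.004, 1.573]
force: [0.1, 0.3, 2.2]
finger_gap: 34.2
grip_force: 0.0
```

Emit:
send_rows(increments="0 -0.04 0 0;0 -0.04 0 0;0 -0.04 0 0;0 -0.04 0 0;0 0 0 -0.122")

```text
time: 12.78
tcp_pos: [545.9, -163.6, 358.4]
ee_rot: [-3.136, -0.007, 1.691]
force: [1.2, -1.3, -0.5]
finger_gap: 34.3
grip_force: 0.0
```

Emit:
send_rows(increments="0 0 0 -0.1206;0 0 0 -0.1206;0 0 0 -0.1206;0 0 0 -0.1206;0 0 0 -0.1206")

```text
time: 13.2
tcp_pos: [554.2, -161.7, 359.5]
ee_rot: [-3.141, -0.001, 2.303]
force: [-0.7, -0.5, 0.4]
finger_gap: 33.8
grip_force: 0.0
```

Emit:
send_rows(increments="0 0 0 -0.1206;0 0 0 -0.1206;0 0 0 -0.1206;0 0 0 -0.1206;0 0 0 -0.1206")

```text
time: 13.62
tcp_pos: [554.3, -161.9, 359.4]
ee_rot: [3.141, -0.001, 2.906]
force: [1.1, 0.1, 0.6]
finger_gap: 34.2
grip_force: 0.0
```

Emit:
send_rows(increments="0 0 0 -0.1206;0 0 0 -0.1206")

```text
time: 13.78
tcp_pos: [554.3, -161.8, 359.4]
ee_rot: [3.141, -0.001, -3.136]
force: [0.5, 1.0, -0.2]
finger_gap: 34.3
grip_force: 0.0
```

Run:
```python
from h import *
s=robot.read_state();print(s["tcp_pos"],s["ee_rot"],s["qpos"])
m,w=snap("wrist","w6");t=snap("top","t6")[1]
np.savez("w6.npz",**m)
cv2.imwrite("pics/v6.png",np.hstack([cv2.resize(w,(480,360)),cv2.resize(t[120:300,240:460],(320,262))[:262].copy() if 0 else cv2.copyMakeBorder(cv2.resize(t[130:290,250:450],(320,256)),0,104,0,0,0)]))
```

```text
[ 554.26163303 -161.83513673  359.3983425 ] [ 3.14115713e+00 -9.27810127e-04 -3.13605506e+00] [-0.35622891  0.23641538  0.71124706  1.47520524 -0.15412337  1.48788783
  1.9304551 ]
```

View pics/v6.png

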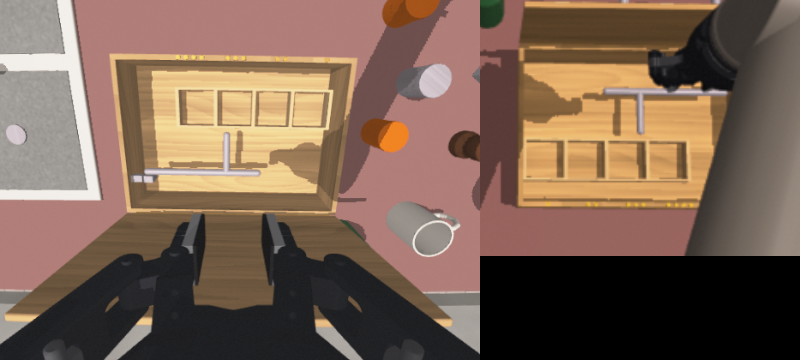

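The wrist view shows the lid up and the stay lying flat, with its rod running from (133,178) to (260,173). The pin end is at (226,135) and the pin base at (227,172). The pocket grid is at cols 178–332, rows 90–127, with the studs on the rim above it.

Run:
```python
from h import *
m=dict(np.load("w6.npz"));k=560/480
for n,p,z in[("pinend",(226,134),88),("pinbase",(227,170),88),("rodL",(260,173),88),("rodR",(146,172),88)]+[("pk",p,38) for p in[(178,90),(331,91),(332,126),(180,127),(216,91),(255,91),(293,91)]]+[("rim",p,100) for p in[(111,56),(355,59)]]:
    print(n,at(m,np.array(p)*k,z).round())
mt=robot.camera_model("top")
for n,p,z in[("pinend",(640,133),88),("pinbase",(640,95),88),("pkL?",(527,178),38),("pkR",(690,180),38),("pkR2",(688,142),38)]:
    q=np.array(p)-[480,0];q=q/1.6+[250,130];print("top",n,at(mt,q,z).round())
```

```text
pinend [ 543. -173.   88.]
pinbase [ 606. -172.   88.]
rodL [ 612. -113.   88.]
rodR [ 611. -317.   88.]
pk [ 471. -262.   38.]
pk [471.  16.  38.]
pk [533.  25.  38.]
pk [ 537. -261.   38.]
pk [ 472. -193.   38.]
pk [ 472. -122.   38.]
pk [471. -53.  38.]
rim [ 422. -350.  100.]
rim [424.  26. 100.]
top pinend [ 540. -172.   88.]
top pinbase [ 604. -174.   88.]
top pkL? [471.  11.  38.]
top pkR [ 467. -266.   38.]
top pkR2 [ 532. -265.   38.]
```

Emit:
send_rows(increments="-0.004 -0.0055 0.04 0;-0.004 -0.0055 0.04 0;0 0 0.04 0;0 0 0.04 0;0 0 0.04 0")

```text
time: 14.3
tcp_pos: [562.1, -173.1, 158.2]
ee_rot: [3.141, 0.0, 3.137]
force: [0.3, -0.5, 0.7]
finger_gap: 34.4
grip_force: 0.0
```

Emit:
send_rows(increments="0 0 0.04 0;0 0 0.035 0;0 0 0.025 0;0 0 0.019 0;0 0 0 0")

```text
time: 14.72
tcp_pos: [558.6, -171.7, 36.6]
ee_rot: [3.14, -0.009, 3.138]
force: [-0.7, 0.1, -0.0]
finger_gap: 34.1
grip_force: 0.0
```

Emit:
send_rows(increments="0 0 0 0;0 0 0 0;0 0 0 0;0 0 0 0", fingers=0, newtons=40)

```text
time: 15.05
tcp_pos: [563.3, -173.7, 42.6]
ee_rot: [-3.141, 0.003, 3.14]
force: [-0.2, 0.5, 0.0]
finger_gap: 10.6
grip_force: 39.0
```

Emit:
send_rows(increments="0 -0.002 -0.0234 0;0 -0.0058 -0.0228 0;0 -0.0096 -0.0214 0;0 -0.0131 -0.0196 0;0 -0.0161 -0.0171 0")

```text
time: 15.47
tcp_pos: [562.8, -216.4, 147.6]
ee_rot: [3.136, 0.001, -3.141]
force: [-0.1, 5.1, -0.5]
finger_gap: 10.4
grip_force: 38.9
```

Emit:
send_rows(increments="0 -0.0187 -0.0141 0;0 -0.0208 -0.0108 0;0 -0.0224 -0.0072 0;0 -0.0233 -0.0034 0;0 -0.0234 0.0006 0")

```text
time: 15.88
tcp_pos: [561.9, -329.1, 183.6]
ee_rot: [3.14, 0.002, 3.14]
force: [-0.4, 0.7, -0.8]
finger_gap: 9.9
grip_force: 40.9
```

Emit:
send_rows(increments="0 -0.004 0 0;0 0 0 0;0 0 0 0")

```text
time: 16.13
tcp_pos: [561.9, -328.9, 183.3]
ee_rot: [3.134, -0.0, 3.141]
force: [-7.2, 9.8, 13.7]
finger_gap: 10.3
grip_force: 43.1
```

Emit:
send_rows(increments="0 0 0 0;0 0 0 0;0 0 -0.02 0;0.02 0 -0.025 0;0.03 0 0 0", fingers=40)

```text
time: 16.55
tcp_pos: [516.7, -334.0, 229.9]
ee_rot: [-3.136, 0.009, -3.139]
force: [0.3, -0.6, 1.0]
finger_gap: 34.0
grip_force: 0.0
```

Emit:
send_rows(increments="0.03 0 0 0;0.03 0.03 0 0;0 0.039 0 0;0 0.039 0 0;0 0.039 0 0", fingers=100)

```text
time: 16.97
tcp_pos: [452.5, -185.4, 225.9]
ee_rot: [3.141, 0.003, 3.138]
force: [0.6, 0.5, 0.0]
finger_gap: 85.2
grip_force: 0.0
```

Emit:
send_rows(increments="0 0.039 0 0;0 0.039 0 0;0 0.039 0 0;0 0.039 0 0;0 0.039 0 0")

```text
time: 17.38
tcp_pos: [453.3, 10.5, 226.1]
ee_rot: [3.141, 0.003, 3.14]
force: [0.8, -0.7, -0.9]
finger_gap: 85.2
grip_force: 0.0
```

Emit:
send_rows(increments="0 0.039 0 0;0 0.039 0 0;0 0.039 0 0;0 0.039 0 0;0 0.039 0 0")

```text
time: 17.8
tcp_pos: [453.7, 205.8, 226.1]
ee_rot: [3.14, 0.002, 3.14]
force: [1.1, -0.1, -0.6]
finger_gap: 85.7
grip_force: 0.0
```

Emit:
send_rows(increments="0 0.039 0 0;0 0.039 0 0;0 0.039 0 0;0 0 0 0;0 0 0 0")

```text
time: 18.22
tcp_pos: [453.1, 323.7, 225.3]
ee_rot: [3.141, 0.001, -3.138]
force: [0.3, -0.2, 0.2]
finger_gap: 85.4
grip_force: 0.0
```

Run:
```python
from h import *
s=robot.read_state();print(s["time"],s["tcp_pos"],s["ee_rot"],s["qpos"])
m,w=snap("wrist","w7");np.savez("w7.npz",**m);t=snap("top","t7")[1];sd=snap("side","s7")[1]
cv2.imwrite("pics/v7.png",np.hstack([cv2.resize(w,(400,300)),cv2.resize(t[120:330,100:380],(400,300))]))
```

```text
18.2167 [453.05265714 323.69711918 225.28542437] [ 3.14120462e+00  7.05517726e-04 -3.13823552e+00] [-0.8987316   0.21574695  0.23807203  1.7335317  -0.05409985  1.19792079
  0.927859  ]
```

View pics/v7.png

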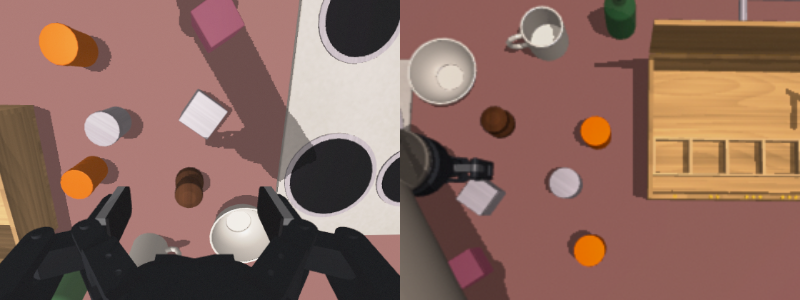

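The wrist view shows the tea tin's top at (204,114), the round tin's at (103,128) and the mill at (188,190). No jar is anywhere. Now I measure them numerically.

```bash
cat >> h.py <<'E'
def top_of(m,im,px,z,zlo=None):
    """centre of flat-coloured top face near px, on plane z: flood fill then rays"""
    f=cv2.GaussianBlur(im,(3,3),0);mask=np.zeros((im.shape[0]+2,im.shape[1]+2),np.uint8)
    cv2.floodFill(f,mask,tuple(px),0,(14,)*3,(14,)*3,4|cv2.FLOODFILL_FIXED_RANGE|cv2.FLOODFILL_MASK_ONLY|(255<<8))
    k=max(cv2.findContours(mask[1:-1,1:-1],0,2)[0],key=cv2.contourArea)
    P=np.float32([at(m,p,z)[:2] for p in k[:,0]])
    return cv2.minAreaRect(P),cv2.minEnclosingCircle(P),cv2.contourArea(k)
E
python3 - <<'E'
from h import *
m=dict(np.load("w7.npz"));w=cv2.imread("pics/w7.png")
print("tea",top_of(m,w,(285,160),74))
print("round",top_of(m,w,(142,180),70))
print("mill",top_of(m,w,(263,272),70))
mt=robot.camera_model("top");t=cv2.imread("pics/t7.png")
print("round top",top_of(mt,t,(215,247),70))
print("tea top",top_of(mt,cv2.imread("pics/top0.png"),(155,257),74))
ms=robot.camera_model("side");s=cv2.imread("pics/s7.png")
print("round side",top_of(ms,s,(229,203),70))
E
```

```text
tea (((430.1466064453125, 336.7483825683594), (50.46259689331055, 50.442691802978516), 55.053504943847656), ((429.5660400390625, 336.4078369140625), 34.4344367980957), 2103.5)
round (((451.88336181640625, 179.69464111328125), (51.124698638916016, 51.08806610107422), 41.74332809448242), ((452.0467224121094, 179.8323974609375), 26.11808967590332), 1588.5)
mill (((568.92919921875, 310.7347717285156), (44.36058044433594, 37.97350311279297), 0.4257088303565979), ((568.8253173828125, 312.1942138671875), 24.28133201599121), 780.0)
round top (((453.86785888671875, 180.4983367919922), (47.03645706176758, 46.818302154541016), 0.9358910918235779), ((452.624755859375, 180.57215881347656), 25.168188095092773), 260.5)
tea top (((430.5157165527344, 337.39862060546875), (48.82176208496094, 49.37665939331055), 54.964805603027344), ((430.0738830566406, 337.3782653808594), 32.696754455566406), 338.0)
round side (((453.2705993652344, 178.53228759765625), (43.204349517822266, 46.72785568237305), 45.86466979980469), ((453.7209777832031, 178.20108032226562), 24.050247192382812), 138.5)
```

Emit:
send_rows(increments="0.023 0.0133 0 0;0 0 0 0.122;0 0 0 0.122;0 0 0 0.122;0 0 0 0.122")

```text
time: 18.78
tcp_pos: [431.3, 332.4, 225.9]
ee_rot: [3.141, 0.0, 2.643]
force: [0.3, 0.0, 0.2]
finger_gap: 85.5
grip_force: 0.0
```

Emit:
send_rows(increments="0 0 0 0.122;0 0 0.04 0;0 0 0.04 0;0 0 0.02 0;0 0 0 0")

```text
time: 19.2
tcp_pos: [428.0, 329.9, 121.1]
ee_rot: [-3.132, -0.001, 2.527]
force: [0.2, -1.1, -0.6]
finger_gap: 85.4
grip_force: 0.0
```

Run:
```python
from h import *
s=robot.read_state();print(s["time"],s["tcp_pos"],s["ee_rot"])
m,w=snap("wrist","w8");cv2.imwrite("pics/v8.png",w)
```

```text
19.2 [427.98573007 329.87222271 121.11333551] [-3.13226957e+00 -1.31000004e-03  2.52747717e+00]
```

View pics/v8.png

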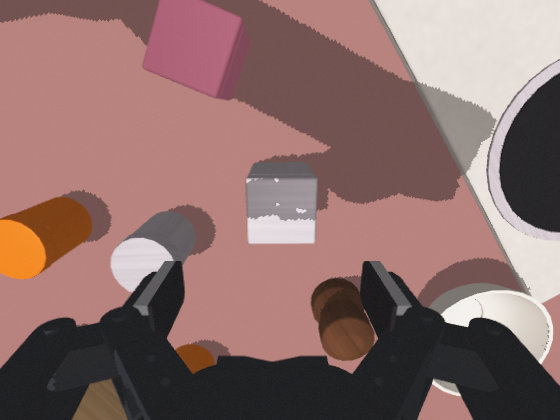

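The fingers straddle the tin squarely: fingers at cols 172 and 372, tin centre at col 281, so it sits about 7 mm toward tool +y. I correct for that, descend, and wait open for the lid to settle on the stay.

Emit:
send_rows(increments="0.002 0.007 0 0;0 0 0.04 0;0 0 0.04 0;0 0 0.025 0;0 0 0.008 0")

```text
time: 19.67
tcp_pos: [432.4, 341.0, 10.9]
ee_rot: [-3.139, -0.001, 2.53]
force: [-1.3, -0.3, 0.5]
finger_gap: 85.1
grip_force: 0.0
```

Emit:
send_rows(increments="0 0 0 0;0 0 0 0;0 0 0 0;0 0 0 0;0 0 0 0")

```text
time: 20.08
tcp_pos: [434.1, 342.3, 14.2]
ee_rot: [3.138, 0.0, 2.53]
force: [0.1, 0.4, 0.1]
finger_gap: 85.4
grip_force: 0.0
```

```bash
cat > lid.py <<'E'
from h import *
from rig import robot
import sys
# lid angle from top view: project the lid's left front corner at candidate angles is not needed; measure the bright front lid edge row in column of the chest centre
s=robot.read_state();m,im=snap("top",sys.argv[1]);print(s["time"],s["tcp_pos"],s["force"])
hsv=cv2.cvtColor(im,cv2.COLOR_BGR2HSV)
for c in(290,300): 
    col=hsv[90:200,c,0]*1; print(c,[int(v) for v in hsv[120:175:2,c,2]])
H=np.array([685,28,101.])
for th in(1.15,1.21,1.25,1.3,1.4,1.47): print(th,proj(m,H+[-265*np.cos(th)+8*np.sin(th)*0,0,265*np.sin(th)]).round(1))
E
python3 lid.py t9
```

```text
20.0833 [434.05926959 342.33432426  14.21615495] [0.0735638  0.36842236 0.13756088]
290 [143, 144, 143, 144, 143, 143, 143, 144, 211, 198, 78, 79, 79, 81, 84, 80, 81, 78, 89, 125, 115, 86, 92, 96, 92, 223, 217, 219]
300 [144, 144, 144, 143, 144, 143, 143, 144, 212, 202, 80, 79, 78, 81, 84, 81, 81, 75, 85, 118, 110, 86, 91, 96, 87, 228, 220, 213]
1.15 [276.3 176.4]
1.21 [276.4 168.4]
1.25 [276.4 163. ]
1.3 [276.4 156.3]
1.4 [276.4 142.7]
1.47 [276.4 133.3]
```

Emit:
send_rows(increments="0 -0.0065 0.005 0;0 0 0 0;0 0 0 0;0 0 0 0;0 0 0 0")

```text
time: 20.55
tcp_pos: [429.2, 336.0, 7.4]
ee_rot: [3.141, 0.0, 2.53]
force: [0.2, -0.8, -0.3]
finger_gap: 85.2
grip_force: 0.0
```

Emit:
send_rows(increments="0 0 0 0;0 0 0 0;0 0 0 0;0 0 0 0;0 0 0 0")

```text
time: 20.97
tcp_pos: [429.2, 336.0, 7.4]
ee_rot: [3.142, -0.0, 2.531]
force: [0.1, 0.2, -0.4]
finger_gap: 85.2
grip_force: 0.0
```

Emit:
send_rows(increments="0 0 0 0;0 0 0 0;0 0 0 0;0 0 0 0;0 0 0 0")

```text
time: 21.38
tcp_pos: [429.2, 336.0, 7.4]
ee_rot: [3.141, -0.0, 2.53]
force: [0.1, 0.5, -0.6]
finger_gap: 85.4
grip_force: 0.0
```

Emit:
send_rows(increments="0 0 0 0;0 0 0 0;0 0 0 0;0 0 0 0;0 0 0 0")

```text
time: 21.8
tcp_pos: [429.2, 336.0, 7.4]
ee_rot: [3.141, -0.0, 2.531]
force: [-0.4, 0.2, 0.5]
finger_gap: 85.4
grip_force: 0.0
```

Emit:
send_rows(increments="0 0 0 0;0 0 0 0;0 0 0 0;0 0 0 0;0 0 0 0")

```text
time: 22.22
tcp_pos: [429.2, 336.0, 7.4]
ee_rot: [3.141, -0.0, 2.531]
force: [-1.0, -0.7, 0.4]
finger_gap: 85.8
grip_force: 0.0
```

Emit:
send_rows(increments="0 0 0 0;0 0 0 0;0 0 0 0;0 0 0 0;0 0 0 0")

```text
time: 22.63
tcp_pos: [429.2, 336.0, 7.4]
ee_rot: [3.141, -0.0, 2.53]
force: [0.6, 0.1, 0.2]
finger_gap: 85.4
grip_force: 0.0
```

Emit:
send_rows(increments="0 0 0 0;0 0 0 0;0 0 0 0;0 0 0 0;0 0 0 0")

```text
time: 23.05
tcp_pos: [429.2, 336.0, 7.4]
ee_rot: [3.141, -0.0, 2.53]
force: [-0.7, 0.1, 0.5]
finger_gap: 85.8
grip_force: 0.0
```

Emit:
send_rows(increments="0 0 0 0;0 0 0 0;0 0 0 0;0 0 0 0;0 0 0 0")

```text
time: 23.47
tcp_pos: [429.2, 336.0, 7.4]
ee_rot: [3.141, -0.0, 2.53]
force: [-0.4, -0.0, 0.0]
finger_gap: 85.6
grip_force: 0.0
```

Emit:
send_rows(increments="0 0 0 0;0 0 0 0;0 0 0 0;0 0 0 0;0 0 0 0")

```text
time: 23.88
tcp_pos: [429.2, 336.0, 7.4]
ee_rot: [3.142, -0.0, 2.53]
force: [-1.0, -0.3, 0.6]
finger_gap: 85.4
grip_force: 0.0
```

Emit:
send_rows(increments="0 0 0 0;0 0 0 0;0 0 0 0;0 0 0 0;0 0 0 0")

```text
time: 24.3
tcp_pos: [429.2, 336.0, 7.4]
ee_rot: [3.142, -0.0, 2.53]
force: [-0.0, 0.1, -0.4]
finger_gap: 85.1
grip_force: 0.0
```

Emit:
send_rows(increments="0 0 0 0;0 0 0 0;0 0 0 0;0 0 0 0;0 0 0 0")

```text
time: 24.72
tcp_pos: [429.1, 336.0, 7.4]
ee_rot: [3.142, -0.0, 2.53]
force: [0.3, 0.1, -0.5]
finger_gap: 85.4
grip_force: 0.0
```

Emit:
send_rows(increments="0 0 0 0;0 0 0 0;0 0 0 0;0 0 0 0;0 0 0 0")

```text
time: 25.13
tcp_pos: [429.1, 336.0, 7.4]
ee_rot: [3.141, -0.0, 2.531]
force: [-0.7, 0.5, 0.3]
finger_gap: 85.6
grip_force: 0.0
```

Emit:
send_rows(increments="0 0 0 0;0 0 0 0;0 0 0 0;0 0 0 0;0 0 0 0")

```text
time: 25.55
tcp_pos: [429.1, 336.0, 7.4]
ee_rot: [3.142, -0.0, 2.53]
force: [-0.5, 0.1, -0.2]
finger_gap: 85.1
grip_force: 0.0
```

Emit:
send_rows(increments="0 0 0 0;0 0 0 0;0 0 0 0;0 0 0 0;0 0 0 0")

```text
time: 25.97
tcp_pos: [429.1, 336.0, 7.4]
ee_rot: [3.141, -0.0, 2.53]
force: [-0.3, -0.6, 0.2]
finger_gap: 85.3
grip_force: 0.0
```

Emit:
send_rows(increments="0 0 0 0;0 0 0 0;0 0 0 0;0 0 0 0;0 0 0 0")

```text
time: 26.38
tcp_pos: [429.2, 336.0, 7.4]
ee_rot: [3.141, -0.0, 2.53]
force: [0.7, 0.2, -0.6]
finger_gap: 85.5
grip_force: 0.0
```

Emit:
send_rows(increments="0 0 0 0;0 0 0 0;0 0 0 0;0 0 0 0;0 0 0 0")

```text
time: 26.8
tcp_pos: [429.2, 336.0, 7.4]
ee_rot: [3.141, -0.0, 2.53]
force: [-0.3, 0.4, 0.1]
finger_gap: 85.4
grip_force: 0.0
```

Emit:
send_rows(increments="0 0 0 0;0 0 0 0;0 0 0 0;0 0 0 0;0 0 0 0")

```text
time: 27.22
tcp_pos: [429.2, 336.0, 7.4]
ee_rot: [3.141, -0.0, 2.531]
force: [0.7, 0.0, -0.5]
finger_gap: 85.6
grip_force: 0.0
```

Emit:
send_rows(increments="0 0 0 0;0 0 0 0;0 0 0 0;0 0 0 0;0 0 0 0")

```text
time: 27.63
tcp_pos: [429.1, 336.0, 7.4]
ee_rot: [3.142, -0.0, 2.53]
force: [-0.6, -0.3, 0.6]
finger_gap: 85.7
grip_force: 0.0
```

```bash
python3 lid.py t10
```

```text
27.6333 [429.14327009 335.9878864    7.41227613] [-0.62993482 -0.28768664  0.61380329]
290 [143, 144, 144, 142, 143, 143, 144, 143, 143, 144, 144, 131, 212, 171, 78, 80, 81, 80, 84, 125, 115, 86, 91, 86, 82, 132, 134, 221]
300 [142, 142, 144, 143, 143, 143, 144, 143, 143, 143, 142, 148, 211, 182, 77, 80, 81, 81, 80, 118, 109, 85, 91, 89, 79, 134, 128, 210]
1.15 [276.3 176.4]
1.21 [276.4 168.4]
1.25 [276.4 163. ]
1.3 [276.4 156.3]
1.4 [276.4 142.7]
1.47 [276.4 133.3]
```

Emit:
send_rows(increments="0 0 0 0;0 0 0 0;0 0 0 0;0 0 0 0;0 0 0 0")

```text
time: 28.1
tcp_pos: [429.2, 336.0, 7.4]
ee_rot: [3.141, -0.0, 2.531]
force: [-0.3, 0.0, 0.0]
finger_gap: 85.6
grip_force: 0.0
```

Emit:
send_rows(increments="0 0 0 0;0 0 0 0;0 0 0 0;0 0 0 0;0 0 0 0")

```text
time: 28.52
tcp_pos: [429.2, 336.0, 7.4]
ee_rot: [3.141, -0.0, 2.53]
force: [-0.2, -0.2, 0.6]
finger_gap: 85.5
grip_force: 0.0
```

Emit:
send_rows(increments="0 0 0 0;0 0 0 0;0 0 0 0;0 0 0 0;0 0 0 0")

```text
time: 28.93
tcp_pos: [429.2, 336.0, 7.4]
ee_rot: [3.141, -0.0, 2.53]
force: [0.8, 0.6, 0.5]
finger_gap: 85.4
grip_force: 0.0
```

Emit:
send_rows(increments="0 0 0 0;0 0 0 0;0 0 0 0;0 0 0 0;0 0 0 0")

```text
time: 29.35
tcp_pos: [429.2, 336.0, 7.4]
ee_rot: [3.141, -0.0, 2.53]
force: [-0.6, -0.1, 1.3]
finger_gap: 85.5
grip_force: 0.0
```

Emit:
send_rows(increments="0 0 0 0;0 0 0 0;0 0 0 0;0 0 0 0;0 0 0 0")

```text
time: 29.77
tcp_pos: [429.2, 336.0, 7.4]
ee_rot: [3.141, -0.0, 2.53]
force: [-0.5, 0.3, 0.1]
finger_gap: 85.4
grip_force: 0.0
```

Emit:
send_rows(increments="0 0 0 0;0 0 0 0;0 0 0 0;0 0 0 0;0 0 0 0")

```text
time: 30.18
tcp_pos: [429.2, 336.0, 7.4]
ee_rot: [3.141, -0.0, 2.53]
force: [-0.1, 0.2, 0.7]
finger_gap: 85.3
grip_force: 0.0
```

Emit:
send_rows(increments="0 0 0 0;0 0 0 0;0 0 0 0;0 0 0 0;0 0 0 0")

```text
time: 30.6
tcp_pos: [429.2, 336.0, 7.4]
ee_rot: [3.141, -0.0, 2.53]
force: [-0.1, -0.2, 1.5]
finger_gap: 85.5
grip_force: 0.0
```

Emit:
send_rows(increments="0 0 0 0;0 0 0 0;0 0 0 0;0 0 0 0;0 0 0 0")

```text
time: 31.02
tcp_pos: [429.2, 335.9, 7.4]
ee_rot: [3.141, -0.0, 2.53]
force: [0.3, 0.3, -0.4]
finger_gap: 85.3
grip_force: 0.0
```

Emit:
send_rows(increments="0 0 0 0;0 0 0 0;0 0 0 0;0 0 0 0;0 0 0 0")

```text
time: 31.43
tcp_pos: [429.1, 336.0, 7.4]
ee_rot: [3.141, -0.0, 2.53]
force: [-1.0, -0.1, -0.1]
finger_gap: 85.2
grip_force: 0.0
```

Emit:
send_rows(increments="0 0 0 0;0 0 0 0;0 0 0 0;0 0 0 0;0 0 0 0")

```text
time: 31.85
tcp_pos: [429.2, 336.0, 7.4]
ee_rot: [3.141, -0.0, 2.53]
force: [0.3, -0.5, -0.0]
finger_gap: 85.3
grip_force: 0.0
```

Emit:
send_rows(increments="0 0 0 0;0 0 0 0;0 0 0 0;0 0 0 0;0 0 0 0")

```text
time: 32.27
tcp_pos: [429.2, 336.0, 7.4]
ee_rot: [3.141, -0.0, 2.53]
force: [-0.6, 0.2, -0.8]
finger_gap: 85.4
grip_force: 0.0
```

Emit:
send_rows(increments="0 0 0 0;0 0 0 0;0 0 0 0;0 0 0 0;0 0 0 0")

```text
time: 32.68
tcp_pos: [429.2, 336.0, 7.4]
ee_rot: [3.142, -0.0, 2.531]
force: [0.2, 0.1, -0.7]
finger_gap: 85.5
grip_force: 0.0
```

Emit:
send_rows(increments="0 0 0 0;0 0 0 0;0 0 0 0;0 0 0 0;0 0 0 0")

```text
time: 33.1
tcp_pos: [429.2, 336.0, 7.4]
ee_rot: [3.141, -0.0, 2.53]
force: [-0.1, -0.0, 0.0]
finger_gap: 85.3
grip_force: 0.0
```

Emit:
send_rows(increments="0 0 0 0;0 0 0 0;0 0 0 0;0 0 0 0;0 0 0 0")

```text
time: 33.52
tcp_pos: [429.1, 336.0, 7.4]
ee_rot: [3.142, -0.0, 2.53]
force: [-0.6, 0.1, 0.8]
finger_gap: 85.4
grip_force: 0.0
```

Emit:
send_rows(increments="0 0 0 0;0 0 0 0;0 0 0 0;0 0 0 0;0 0 0 0")

```text
time: 33.93
tcp_pos: [429.2, 336.0, 7.4]
ee_rot: [3.141, -0.0, 2.53]
force: [1.0, 0.3, -0.7]
finger_gap: 85.6
grip_force: 0.0
```

Emit:
send_rows(increments="0 0 0 0;0 0 0 0;0 0 0 0;0 0 0 0;0 0 0 0")

```text
time: 34.35
tcp_pos: [429.2, 336.0, 7.4]
ee_rot: [3.141, -0.0, 2.53]
force: [0.4, -0.6, 1.4]
finger_gap: 85.6
grip_force: 0.0
```

Emit:
send_rows(increments="0 0 0 0;0 0 0 0;0 0 0 0;0 0 0 0;0 0 0 0")

```text
time: 34.77
tcp_pos: [429.1, 336.0, 7.4]
ee_rot: [3.141, -0.0, 2.53]
force: [0.5, 0.2, 0.3]
finger_gap: 85.2
grip_force: 0.0
```

Emit:
send_rows(increments="0 0 0 0;0 0 0 0;0 0 0 0;0 0 0 0;0 0 0 0")

```text
time: 35.18
tcp_pos: [429.1, 336.0, 7.4]
ee_rot: [3.141, -0.0, 2.53]
force: [-0.3, -0.8, 0.1]
finger_gap: 85.2
grip_force: 0.0
```

Emit:
send_rows(increments="0 0 0 0;0 0 0 0;0 0 0 0;0 0 0 0;0 0 0 0")

```text
time: 35.6
tcp_pos: [429.2, 336.0, 7.4]
ee_rot: [3.141, -0.0, 2.53]
force: [0.2, -0.7, -0.7]
finger_gap: 85.4
grip_force: 0.0
```

Emit:
send_rows(increments="0 0 0 0;0 0 0 0;0 0 0 0;0 0 0 0;0 0 0 0")

```text
time: 36.02
tcp_pos: [429.2, 336.0, 7.4]
ee_rot: [3.141, -0.0, 2.53]
force: [-0.2, 0.1, -0.4]
finger_gap: 85.3
grip_force: 0.0
```

Emit:
send_rows(increments="0 0 0 0;0 0 0 0;0 0 0 0;0 0 0 0;0 0 0 0")

```text
time: 36.43
tcp_pos: [429.1, 335.9, 7.4]
ee_rot: [3.142, -0.0, 2.53]
force: [-0.4, 0.2, 0.5]
finger_gap: 85.5
grip_force: 0.0
```

Emit:
send_rows(increments="0 0 0 0;0 0 0 0;0 0 0 0;0 0 0 0;0 0 0 0")

```text
time: 36.85
tcp_pos: [429.1, 336.0, 7.4]
ee_rot: [3.142, -0.0, 2.53]
force: [-0.3, 1.4, 0.1]
finger_gap: 85.3
grip_force: 0.0
```

Emit:
send_rows(increments="0 0 0 0;0 0 0 0;0 0 0 0;0 0 0 0;0 0 0 0")

```text
time: 37.27
tcp_pos: [429.2, 336.0, 7.4]
ee_rot: [3.141, -0.0, 2.53]
force: [-0.0, 0.4, -0.3]
finger_gap: 85.3
grip_force: 0.0
```

Emit:
send_rows(increments="0 0 0 0;0 0 0 0;0 0 0 0;0 0 0 0;0 0 0 0")

```text
time: 37.68
tcp_pos: [429.1, 336.0, 7.4]
ee_rot: [3.142, -0.0, 2.53]
force: [-0.0, 0.7, -0.3]
finger_gap: 85.2
grip_force: 0.0
```

Emit:
send_rows(increments="0 0 0 0;0 0 0 0;0 0 0 0;0 0 0 0;0 0 0 0")

```text
time: 38.1
tcp_pos: [429.2, 336.0, 7.4]
ee_rot: [3.141, -0.0, 2.53]
force: [0.4, 1.0, -0.1]
finger_gap: 85.4
grip_force: 0.0
```

Emit:
send_rows(increments="0 0 0 0;0 0 0 0;0 0 0 0;0 0 0 0;0 0 0 0")

```text
time: 38.52
tcp_pos: [429.2, 336.0, 7.4]
ee_rot: [3.141, -0.0, 2.53]
force: [0.3, 0.8, 0.2]
finger_gap: 85.1
grip_force: 0.0
```

Emit:
send_rows(increments="0 0 0 0;0 0 0 0;0 0 0 0;0 0 0 0;0 0 0 0")

```text
time: 38.93
tcp_pos: [429.2, 336.0, 7.4]
ee_rot: [3.141, -0.0, 2.53]
force: [1.2, -0.6, 0.0]
finger_gap: 85.2
grip_force: 0.0
```

Emit:
send_rows(increments="0 0 0 0;0 0 0 0;0 0 0 0;0 0 0 0;0 0 0 0")

```text
time: 39.35
tcp_pos: [429.2, 336.0, 7.4]
ee_rot: [3.141, -0.0, 2.53]
force: [-0.3, -0.1, -1.0]
finger_gap: 85.7
grip_force: 0.0
```

Emit:
send_rows(increments="0 0 0 0;0 0 0 0;0 0 0 0;0 0 0 0;0 0 0 0")

```text
time: 39.77
tcp_pos: [429.2, 336.0, 7.4]
ee_rot: [3.141, -0.0, 2.53]
force: [-0.2, -0.2, -0.4]
finger_gap: 85.7
grip_force: 0.0
```

Emit:
send_rows(increments="0 0 0 0;0 0 0 0;0 0 0 0;0 0 0 0;0 0 0 0")

```text
time: 40.18
tcp_pos: [429.2, 336.0, 7.4]
ee_rot: [3.141, -0.0, 2.53]
force: [0.0, 1.1, -0.7]
finger_gap: 85.4
grip_force: 0.0
```

```bash
python3 lid.py t11
```

```text
40.1833 [429.17339951 335.97644871   7.44066973] [ 0.02082124  1.14962393 -0.70790194]
290 [143, 144, 143, 143, 144, 143, 143, 142, 143, 143, 143, 143, 143, 143, 142, 143, 143, 133, 116, 120, 120, 117, 201, 201, 88, 131, 127, 130]
300 [143, 142, 143, 142, 143, 143, 143, 143, 142, 143, 142, 143, 143, 143, 143, 143, 143, 138, 115, 120, 120, 116, 201, 201, 95, 133, 130, 125]
1.15 [276.3 176.4]
1.21 [276.4 168.4]
1.25 [276.4 163. ]
1.3 [276.4 156.3]
1.4 [276.4 142.7]
1.47 [276.4 133.3]
```

Emit:
send_rows(increments="0 0 0 0;0 0 0 0;0 0 0 0;0 0 0 0;0 0 0 0")

```text
time: 40.65
tcp_pos: [429.1, 336.0, 7.4]
ee_rot: [3.142, -0.0, 2.53]
force: [0.1, 0.1, 0.3]
finger_gap: 85.4
grip_force: 0.0
```

Emit:
send_rows(increments="0 0 0 0;0 0 0 0;0 0 0 0;0 0 0 0;0 0 0 0")

```text
time: 41.07
tcp_pos: [429.2, 336.0, 7.4]
ee_rot: [3.141, -0.0, 2.53]
force: [0.2, -0.1, -0.3]
finger_gap: 85.7
grip_force: 0.0
```

Emit:
send_rows(increments="0 0 0 0;0 0 0 0;0 0 0 0;0 0 0 0;0 0 0 0")

```text
time: 41.48
tcp_pos: [429.2, 336.0, 7.4]
ee_rot: [3.141, -0.0, 2.53]
force: [0.5, 0.3, -0.2]
finger_gap: 85.5
grip_force: 0.0
```

```bash
python3 lid.py t12 | head -3
python3 - <<'E'
import cv2,numpy as np
a=cv2.imread("pics/t11.png").astype(int);b=cv2.imread("pics/t12.png").astype(int);d=np.abs(a-b).sum(2)[120:200,270:430];print(d.mean(),(d>60).sum())
E
```

```text
41.4833 [429.15890163 335.98303602   7.42230005] [ 0.51044247  0.31234807 -0.24840038]
290 [143, 143, 143, 144, 143, 143, 143, 143, 143, 143, 144, 142, 143, 142, 143, 142, 143, 134, 117, 120, 119, 116, 201, 200, 88, 131, 127, 129]
300 [143, 144, 142, 143, 142, 142, 143, 142, 142, 142, 142, 142, 143, 142, 143, 143, 142, 138, 116, 120, 118, 117, 201, 201, 95, 133, 130, 126]
1.903984375 0
```

Emit:
send_rows(increments="0 0 0 0;0 0 0 0;0 0 0 0;0 0 0 0;0 0 0 0", fingers=0, newtons=50)

```text
time: 41.95
tcp_pos: [429.4, 336.2, 7.7]
ee_rot: [3.141, 0.0, 2.53]
force: [-0.3, 0.3, 2.6]
finger_gap: 53.1
grip_force: 53.4
```

Emit:
send_rows(increments="0 0 -0.03 0;0 0 -0.04 0;0 0 -0.04 0;0 0 -0.04 0;0 0 0 0.12")

```text
time: 42.37
tcp_pos: [433.5, 339.2, 165.3]
ee_rot: [3.127, 0.001, 2.408]
force: [1.7, 0.7, -1.8]
finger_gap: 53.3
grip_force: 54.4
```

Emit:
send_rows(increments="0 0 0 0.12;0 0 0 0.12;0 0 0 0.12;0 0 0 0.12;0 0 0 0.12")

```text
time: 42.78
tcp_pos: [428.4, 335.3, 156.6]
ee_rot: [-3.14, 0.001, 1.804]
force: [-0.3, -0.7, -2.0]
finger_gap: 53.7
grip_force: 54.3
```

Emit:
send_rows(increments="0 0 0 0.12;0 0 0 0.12;0 0 0 0;0 0 0 0;0 0 0 0")

```text
time: 43.2
tcp_pos: [428.8, 335.7, 157.0]
ee_rot: [-3.141, 0.001, 1.573]
force: [0.3, -0.5, -2.2]
finger_gap: 53.5
grip_force: 54.2
```

Emit:
send_rows(increments="-0.0395 0.0082 0 0;-0.0395 0.0082 0 0;-0.0395 0.0082 0 0;-0.0395 0.0082 0 0;-0.0395 0.0083 0 0")

```text
time: 43.62
tcp_pos: [470.1, 136.6, 157.5]
ee_rot: [3.141, -0.001, 1.573]
force: [1.0, -0.2, -3.3]
finger_gap: 53.3
grip_force: 54.2
```

Emit:
send_rows(increments="-0.0395 0.0083 0 0;-0.0395 0.0083 0 0;-0.0395 0.0083 0 0;-0.0395 0.0083 0 0;0 0 0 0")

```text
time: 44.03
tcp_pos: [504.1, -30.4, 158.3]
ee_rot: [3.139, 0.006, 1.559]
force: [0.9, -2.3, -1.6]
finger_gap: 53.1
grip_force: 54.2
```

Emit:
send_rows(increments="0 0 0 0;0 0 0 0;0 0 0 0")

```text
time: 44.28
tcp_pos: [503.1, -17.9, 157.1]
ee_rot: [-3.141, -0.001, 1.574]
force: [-0.5, 0.6, -2.6]
finger_gap: 53.1
grip_force: 54.2
```

Run:
```python
from h import *
s=robot.read_state();print(s["time"],s["tcp_pos"],s["ee_rot"])
m,w=snap("wrist","w13");t=snap("top","t13")[1]
cv2.imwrite("pics/v13.png",np.hstack([cv2.resize(w,(480,360)),cv2.copyMakeBorder(cv2.resize(t[130:290,250:450],(320,256)),0,104,0,0,0)]))
np.savez("w13.npz",**m)
```

```text
44.2833 [503.10424851 -17.9493889  157.13760228] [-3.14102802e+00 -8.69068603e-04  1.57355103e+00]
```

View pics/v13.png

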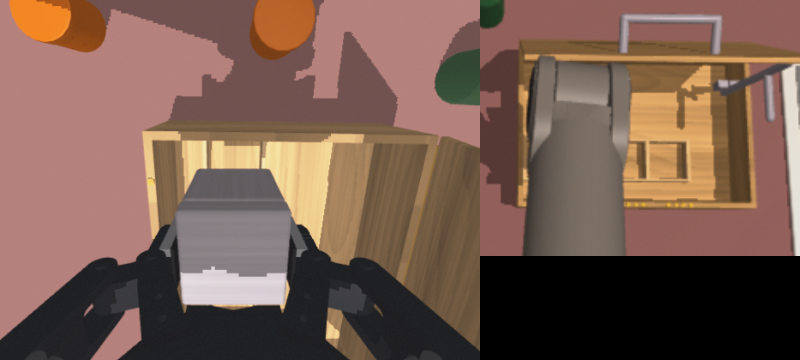

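Run:
```python
from h import *
m=dict(np.load("w13.npz"));k=560/480
for p in[(208,150),(263,150),(155,135),(325,135)]: print(p,at(m,np.array(p)*k,38).round(1),at(m,np.array(p)*k,100).round(1))
mt=robot.camera_model("top");t=cv2.imread("pics/t12.png");g=cv2.cvtColor(t,cv2.COLOR_BGR2GRAY)
# partition lines: brightness profile along rows within pockets and along columns
a,b=proj(mt,(503,20,38)),proj(mt,(503,-280,38));print(a,b)
r=int(round((a[1]+b[1])/2));row=g[r-3:r+4,255:400].astype(float).mean(0)
print("row",r,[int(v) for v in row])
for c in (int(proj(mt,(503,-125,38))[0]),int(proj(mt,(503,-55,38))[0])):pass
col=g[215:262,[int(proj(mt,(503,y,20))[0]) for y in(-90,-160)]];print(col.T.tolist())
for rr in(218,222,226,230,234,238,242,246,250):print(rr,at(mt,(330,rr),38).round(0)[0],end=" ")
for cc in range(270,390,10):print(cc,at(mt,(cc,r),38).round(0)[1],end=" ")
```

```text
(208, 150) [474.1  -1.9  38. ] [480.2  11.1 100. ]
(263, 150) [537.2  -1.7  38. ] [530.1  11.2 100. ]
(155, 135) [414.6  15.2  38. ] [433.2  24.6 100. ]
(325, 135) [606.7  15.8  38. ] [585.   25.1 100. ]
[276.08751234 229.4225715 ] [385.87270226 229.29267681]
row 229 [107, 106, 107, 107, 107, 107, 108, 105, 66, 62, 63, 63, 63, 63, 63, 63, 62, 61, 76, 139, 141, 145, 180, 187, 158, 156, 158, 158, 159, 160, 160, 161, 161, 162, 162, 163, 163, 163, 163, 163, 163, 163, 157, 96, 86, 85, 84, 138, 190, 180, 152, 149, 149, 149, 150, 150, 150, 149, 149, 149, 149, 150, 150, 150, 150, 151, 153, 150, 95, 90, 91, 78, 85, 164, 189, 172, 156, 155, 155, 154, 153, 151, 150, 150, 149, 149, 149, 148, 149, 149, 150, 152, 149, 94, 87, 88, 75, 71, 113, 191, 190, 154, 149, 149, 149, 150, 150, 150, 150, 150, 150, 150, 151, 152, 152, 153, 154, 152, 96, 88, 88, 72, 68, 83, 159, 189, 173, 153, 152, 152, 152, 152, 152, 151, 152, 151, 152, 152, 152, 154, 151, 98, 87, 88, 89]
[[186, 185, 189, 103, 150, 173, 164, 163, 175, 178, 170, 165, 156, 148, 144, 141, 149, 146, 147, 151, 160, 165, 160, 164, 168, 169, 170, 163, 131, 169, 172, 167, 169, 169, 170, 171, 168, 160, 157, 100, 94, 148, 152, 149, 100, 96, 107], [180, 181, 187, 118, 127, 164, 164, 162, 170, 173, 168, 160, 147, 143, 142, 142, 155, 157, 158, 162, 168, 171, 173, 172, 177, 160, 147, 183, 121, 169, 173, 169, 169, 163, 160, 160, 164, 170, 172, 109, 91, 134, 149, 149, 115, 93, 106]]
218 534.0 222 523.0 226 512.0 230 501.0 234 490.0 238 479.0 242 469.0 246 458.0 250 447.0 270 37.0 280 9.0 290 -18.0 300 -45.0 310 -72.0 320 -100.0 330 -127.0 340 -154.0 350 -182.0 360 -209.0 370 -236.0 380 -264.0
```

Emit:
send_rows(increments="-0.001 0 0.04 0;0 0 0.04 0;0 0 0.03 0;0 0 0.015 0;0 0 0 0")

```text
time: 44.8
tcp_pos: [500.0, -19.1, 28.9]
ee_rot: [-3.134, 0.001, 1.573]
force: [-0.7, 1.4, -1.8]
finger_gap: 53.3
grip_force: 54.1
```

Emit:
send_rows(increments="0 0 0.006 0;0 0 0.005 0;0 0 0.004 0;0 0 0 0;0 0 0 0")

```text
time: 45.22
tcp_pos: [503.9, -20.4, 18.0]
ee_rot: [3.14, -0.0, 1.571]
force: [-0.1, -0.4, -2.7]
finger_gap: 53.3
grip_force: 54.2
```

Emit:
send_rows(increments="0 0 0.002 0;0 0 0 0;0 0 0 0")

```text
time: 45.47
tcp_pos: [503.7, -20.5, 15.7]
ee_rot: [3.141, -0.0, 1.57]
force: [1.2, 0.7, -2.3]
finger_gap: 53.2
grip_force: 54.4
```

Emit:
send_rows(increments="0 0 0 0;0 0 0 0;0 0 0 0;0 0 -0.02 0;0 0 -0.04 0", fingers=78)

```text
time: 45.88
tcp_pos: [499.4, -20.5, 72.7]
ee_rot: [-3.132, 0.002, 1.571]
force: [0.7, 1.2, 0.1]
finger_gap: 66.8
grip_force: 0.0
```

Emit:
send_rows(increments="0 0 -0.04 0;0 0 -0.04 0;0.04 -0.01 0 0;0.04 -0.01 0 0;0.04 -0.01 0 0", fingers=100)

```text
time: 46.3
tcp_pos: [473.7, 100.5, 156.8]
ee_rot: [3.139, -0.002, 1.568]
force: [0.0, 0.8, -0.5]
finger_gap: 85.6
grip_force: 0.0
```

Emit:
send_rows(increments="0.04 -0.01 0 0;0.04 -0.01 0 0;0 0 0 0;0 0 0 0;0 0 0 0")

```text
time: 46.72
tcp_pos: [453.5, 178.8, 155.5]
ee_rot: [3.141, 0.0, 1.57]
force: [0.5, -0.9, 0.2]
finger_gap: 85.5
grip_force: 0.0
```

Run:
```python
from h import *
s=robot.read_state();print(s["time"],s["tcp_pos"],s["ee_rot"])
m,w=snap("wrist","w14");print(proj(m,(453,180,70)));mt,t=snap("top","t14");ms,sd=snap("side","s14")
px=proj(m,(453,180,70)).astype(int)
print(w[px[1],px[0]],top_of(m,w,tuple(int(v) for v in px),70))
print("mill",proj(m,(569,311,70)))
cv2.imwrite("pics/v14.png",np.hstack([cv2.resize(w,(400,300)),cv2.resize(t[120:330,100:380],(400,300))]))
```

```text
46.7167 [453.5339162  178.81333262 155.47020046] [3.14136483e+00 4.88082971e-04 1.57042489e+00]
[271.38000618 199.08645164]
[124 129 181] (((485.94207763671875, 162.31936645507812), (368.4809265136719, 607.18115234375), 87.16007995605469), ((485.52911376953125, 80.72946166992188), 317.0578918457031), 95376.5)
mill [421.58875985  36.21604515]
```

View pics/v14.png

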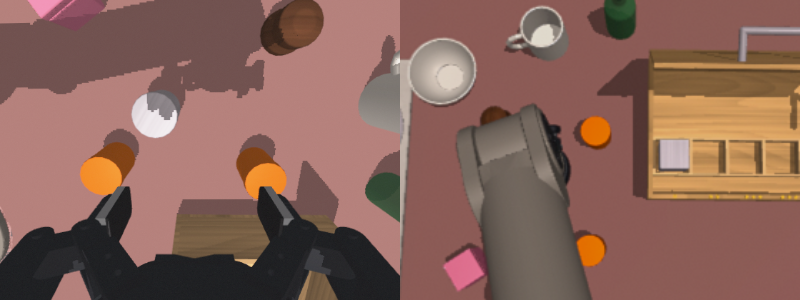

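The tea tin stands in pocket 1 (right picture, 675,153). The round tin was knocked aside and now shows at (155,115) in the wrist view. I measure it again.

Run:
```python
from h import *
m=robot.camera_model("wrist");w=cv2.imread("pics/w14.png");hsv=cv2.cvtColor(w,cv2.COLOR_BGR2HSV)
for p in[(217,170),(217,140),(250,125),(190,160),(235,140)]:print(p,hsv[p[1],p[0]])
c=(217,161);print(at(m,c,70).round(1))
mask=(hsv[:,:,1]<45);mask[:, :150]=0;mask[:,290:]=0;mask[:90]=0;mask[215:]=0
for s,ce,l in blobs(mask,100): print(s,ce)
P=[at(m,(u,v),70).round(1) for u,v in((185,161),(249,161),(217,192))];print(P)
```

```text
(217, 170) [165   6 238]
(217, 140) [167  13 136]
(250, 125) [  3  79 113]
(190, 160) [167  10 225]
(235, 140) [161  14 141]
[406.8 213.1  70. ]
[ 184  126   68   67 3587] [218.02815723 158.42431001]
[array([379.2, 213.2,  70. ]), array([434.3, 213. ,  70. ]), array([405.2, 185.5,  70. ])]
```

Emit:
send_rows(increments="0.017 -0.0235 0 0;0.017 -0.0235 0 0;0 0 0.04 0;0 0 0.04 0;0 0 0.03 0")

```text
time: 47.28
tcp_pos: [406.0, 212.4, 43.9]
ee_rot: [-3.142, -0.0, 1.569]
force: [-0.9, 0.4, -0.4]
finger_gap: 85.2
grip_force: 0.0
```

Emit:
send_rows(increments="0 0 0.03 0;0 0 0.008 0;0 0 0 0;0 0 0 0;0 0 0 0")

```text
time: 47.7
tcp_pos: [408.2, 214.0, 9.1]
ee_rot: [3.139, -0.002, 1.569]
force: [-0.5, 0.3, 0.5]
finger_gap: 85.1
grip_force: 0.0
```

Emit:
send_rows(increments="0 0 0 0;0 0 0 0;0 0 0 0;0 0 0 0;0 0 0 0", fingers=0, newtons=50)

```text
time: 48.12
tcp_pos: [407.0, 214.2, 8.8]
ee_rot: [3.141, -0.002, 1.571]
force: [-3.4, -1.0, 9.0]
finger_gap: 54.2
grip_force: 51.1
```

Emit:
send_rows(increments="0 0 -0.03 0;0 0 -0.04 0;0 0 -0.04 0;0 0 -0.04 0;-0.0379 0.012 0 0")

```text
time: 48.53
tcp_pos: [421.9, 186.1, 165.0]
ee_rot: [3.13, -0.014, 1.583]
force: [2.2, 1.0, -1.9]
finger_gap: 54.3
grip_force: 54.7
```

Emit:
send_rows(increments="-0.0379 0.012 0 0;-0.0379 0.012 0 0;-0.0379 0.012 0 0;-0.0379 0.012 0 0;-0.0379 0.012 0 0")

```text
time: 48.95
tcp_pos: [478.1, -15.5, 157.7]
ee_rot: [3.141, -0.001, 1.571]
force: [1.0, 0.4, -2.0]
finger_gap: 54.4
grip_force: 54.7
```

Emit:
send_rows(increments="-0.0379 0.012 0 0;-0.0379 0.012 0 0;0 0 0 0;0 0 0 0;0 0 0 0")

```text
time: 49.37
tcp_pos: [501.7, -89.4, 157.1]
ee_rot: [-3.141, -0.001, 1.57]
force: [0.3, 0.7, -2.2]
finger_gap: 55.2
grip_force: 54.5
```

Emit:
send_rows(increments="0 0 0 0;0 0 0 0;0 0 0 0")

```text
time: 49.62
tcp_pos: [502.2, -88.2, 157.3]
ee_rot: [-3.141, -0.001, 1.573]
force: [-0.7, 1.1, -1.5]
finger_gap: 54.3
grip_force: 54.5
```

Emit:
send_rows(increments="-0.001 0.001 0.04 0;0 0 0.04 0;0 0 0.03 0;0 0 0.015 0;0 0 0 0")

```text
time: 50.03
tcp_pos: [499.9, -89.2, 29.0]
ee_rot: [-3.134, -0.0, 1.572]
force: [-0.5, 0.1, -2.3]
finger_gap: 54.5
grip_force: 54.5
```

Emit:
send_rows(increments="0 0 0.006 0;0 0 0.005 0;0 0 0.004 0;0 0 0 0;0 0 0 0")

```text
time: 50.45
tcp_pos: [503.9, -90.7, 18.0]
ee_rot: [3.14, -0.0, 1.571]
force: [1.1, 0.2, -2.2]
finger_gap: 54.4
grip_force: 54.5
```

Emit:
send_rows(increments="0 0 0 0;0 0 0 0;0 0 0 0;0 0 -0.02 0;0 0 -0.04 0", fingers=78)

```text
time: 50.87
tcp_pos: [499.7, -90.1, 74.9]
ee_rot: [-3.133, 0.0, 1.571]
force: [0.7, 0.5, 0.8]
finger_gap: 66.4
grip_force: 0.0
```

Emit:
send_rows(increments="0 0 -0.04 0;0 0 -0.04 0;0.038 0 0 0;0.038 0 0 0;0.038 0 0 0", fingers=100)

```text
time: 51.28
tcp_pos: [504.1, 24.2, 159.0]
ee_rot: [3.138, -0.002, 1.568]
force: [0.6, 0.7, -0.1]
finger_gap: 85.7
grip_force: 0.0
```

Emit:
send_rows(increments="0.038 0 0 0;0.038 0 0 0;0.038 0.01 0 0;0 0.01 0 0;0 0 0 0")

```text
time: 51.7
tcp_pos: [525.0, 140.4, 157.7]
ee_rot: [3.139, -0.0, 1.576]
force: [0.2, -0.1, -0.1]
finger_gap: 85.2
grip_force: 0.0
```

Emit:
send_rows(increments="0 0 0 0;0 0 0 0")

```text
time: 51.87
tcp_pos: [523.1, 135.4, 157.4]
ee_rot: [-3.141, 0.001, 1.568]
force: [-0.4, -0.3, -0.1]
finger_gap: 85.4
grip_force: 0.0
```

Run:
```python
from h import *
s=robot.read_state();print(s["time"],s["tcp_pos"],s["ee_rot"])
m,w=snap("wrist","w15");mt,t=snap("top","t15");np.savez("w15.npz",**m)
cv2.imwrite("pics/v15.png",np.hstack([cv2.resize(w,(400,300)),cv2.resize(t[120:330,100:380],(400,300))]))
```

```text
51.8667 [523.10081202 135.37347247 157.44715996] [-3.14113003e+00  5.24414771e-04  1.56788783e+00]
```

View pics/v15.png

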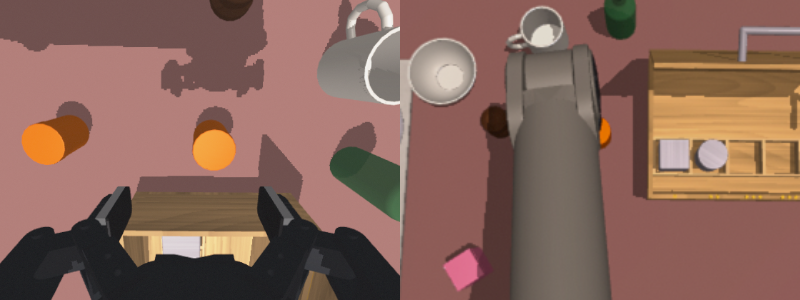

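The round tin stands in pocket 2 (right picture, 712,153). The mill is still near its old spot (495,120), so I move closer to measure it.

Emit:
send_rows(increments="0.038 0.015 0 0;0.038 0.015 0 0;0.038 0.016 0 0;0 0 0 0;0 0 0 0")

```text
time: 52.38
tcp_pos: [569.3, 253.4, 156.8]
ee_rot: [-3.141, 0.0, 1.574]
force: [0.2, -1.1, -0.1]
finger_gap: 85.4
grip_force: 0.0
```

Emit:
send_rows(increments="0 0 0 0;0 0 0 0")

```text
time: 52.55
tcp_pos: [569.4, 248.7, 157.6]
ee_rot: [-3.141, 0.001, 1.567]
force: [0.6, -0.5, 0.2]
finger_gap: 85.2
grip_force: 0.0
```

Run:
```python
from h import *
s=robot.read_state();print(s["time"],s["tcp_pos"],s["ee_rot"])
m,w=snap("wrist","w16");mt,t=snap("top","t16")
hsv=cv2.cvtColor(w,cv2.COLOR_BGR2HSV);h,sa,v=cv2.split(hsv)
mask=(h>4)&(h<20)&(sa>130)&(v<150);mask[260:]=0
for st,ce,l in blobs(mask,150):
    x,y,a,b,n=st;print(st,ce)
    # head circle: nearest to image bottom-left... print edges on the head plane z=60
    for p in((x,y+b/2),(x+a,y+b/2),(x+a/2,y),(x+a/2,y+b)):print(at(m,p,60).round(1),at(m,p,3).round(1))
print(proj(m,(569,311,72)),proj(m,(569,311,0)))
```

```text
52.55 [569.35220918 248.68769718 157.57109527] [-3.14132914e+00  6.60345331e-04  1.56727173e+00]
[ 246   95   56   57 1435] [274.17700348 124.88222997]
[547.  314.7  60. ] [542.3 312.2   3. ]
[595.6 314.5  60. ] [600.9 312.    3. ]
[571.3 338.   60. ] [571.6 340.3   3. ]
[571.3 290.   60. ] [571.6 282.3   3. ]
[271.31861258 128.63904718] [271.52686078 124.39312574]
```

Emit:
send_rows(increments="0.031 0.001 0 0;0.031 0.001 0 0;0 0 0.04 0;0 0 0.04 0;0 0 0.03 0")

```text
time: 53.07
tcp_pos: [570.2, 312.7, 45.4]
ee_rot: [-3.14, 0.0, 1.571]
force: [-0.5, -0.1, -0.2]
finger_gap: 85.1
grip_force: 0.0
```

Emit:
send_rows(increments="0 0 0.03 0;0 0 0.01 0;0 0 0 0;0 0 0 0;0 0 0 0")

```text
time: 53.48
tcp_pos: [573.4, 313.6, 9.9]
ee_rot: [3.138, -0.002, 1.57]
force: [0.2, 0.3, 1.0]
finger_gap: 85.4
grip_force: 0.0
```

Emit:
send_rows(increments="0 0 0 0;0 0 0 0;0 0 0 0;0 0 0 0;0 0 0 0", fingers=0, newtons=50)

```text
time: 53.9
tcp_pos: [572.2, 313.9, 9.0]
ee_rot: [3.14, -0.002, 1.571]
force: [-1.6, 0.6, 6.0]
finger_gap: 48.6
grip_force: 52.2
```

Emit:
send_rows(increments="0 0 -0.03 0;0 0 -0.04 0;0 0 -0.04 0;0 0 -0.04 0;-0.02 -0.035 0 0")

```text
time: 54.32
tcp_pos: [548.5, 300.1, 167.8]
ee_rot: [3.117, -0.012, 1.573]
force: [3.1, 2.6, 0.0]
finger_gap: 48.3
grip_force: 53.5
```

Emit:
send_rows(increments="-0.02 -0.034 0 0;-0.0392 0 0 0;-0.0392 0 0 0;-0.0392 0 0 0;-0.0392 0 0 0")

```text
time: 54.73
tcp_pos: [501.3, 114.9, 157.2]
ee_rot: [-3.141, -0.001, 1.572]
force: [0.9, 0.3, -2.7]
finger_gap: 48.7
grip_force: 53.4
```

Emit:
send_rows(increments="-0.0392 0 0 0;-0.0392 0 0 0;-0.0392 0 0 0;-0.0392 0 0 0;-0.0392 0 0 0")

```text
time: 55.15
tcp_pos: [501.4, -81.2, 157.2]
ee_rot: [-3.141, -0.001, 1.571]
force: [1.1, 0.8, -2.0]
finger_gap: 48.1
grip_force: 53.4
```

Emit:
send_rows(increments="-0.0392 0 0 0;-0.0392 0 0 0;0 0 0 0;0 0 0 0;0 0 0 0")

```text
time: 55.57
tcp_pos: [501.8, -157.5, 156.9]
ee_rot: [-3.141, -0.001, 1.57]
force: [0.6, 0.7, -1.6]
finger_gap: 48.5
grip_force: 53.5
```

Emit:
send_rows(increments="0 0 0 0;0 0 0 0;0 0 0 0")

```text
time: 55.82
tcp_pos: [502.5, -156.4, 157.2]
ee_rot: [-3.141, -0.001, 1.573]
force: [-0.6, -1.0, -2.5]
finger_gap: 48.3
grip_force: 53.5
```

Emit:
send_rows(increments="-0.001 0.001 0.04 0;0 0 0.04 0;0 0 0.03 0;0 0 0.015 0;0 0 0 0")

```text
time: 56.23
tcp_pos: [500.2, -156.9, 28.8]
ee_rot: [-3.134, -0.001, 1.572]
force: [-0.6, 0.1, -2.7]
finger_gap: 48.7
grip_force: 53.5
```

Emit:
send_rows(increments="0 0 0.006 0;0 0 0.005 0;0 0 0.004 0;0 0 0 0;0 0 0 0")

```text
time: 56.65
tcp_pos: [503.8, -158.9, 18.0]
ee_rot: [3.14, -0.0, 1.571]
force: [-1.0, -0.4, -1.9]
finger_gap: 48.6
grip_force: 53.5
```

Emit:
send_rows(increments="0 0 0 0;0 0 0 0;0 0 0 0;0 0 -0.02 0;0 0 -0.04 0", fingers=78)

```text
time: 57.07
tcp_pos: [499.9, -157.7, 74.9]
ee_rot: [-3.133, -0.001, 1.571]
force: [1.3, 0.4, 0.5]
finger_gap: 66.6
grip_force: 0.0
```

Emit:
send_rows(increments="0 0 -0.04 0;0 0 -0.04 0;0 0 -0.04 0;0 0 -0.04 0;0 0 -0.04 0")

```text
time: 57.48
tcp_pos: [502.9, -159.3, 279.8]
ee_rot: [3.14, -0.001, 1.57]
force: [0.6, 0.3, -0.0]
finger_gap: 66.8
grip_force: 0.0
```

Emit:
send_rows(increments="0 0 -0.04 0;0 0 -0.04 0;0 0 -0.03 0;0 0 0 0;0 0 0 0", fingers=36)

```text
time: 57.9
tcp_pos: [504.0, -159.7, 389.3]
ee_rot: [3.137, -0.0, 1.57]
force: [-0.7, -0.2, -1.6]
finger_gap: 30.5
grip_force: 0.0
```

Run:
```python
from h import *
s=robot.read_state();print(s["time"],s["tcp_pos"],s["ee_rot"],s["finger_gap"])
mt,t=snap("top","t17");ms,sd=snap("side","s17");w=snap("wrist","w17")[1]
for n,m in(("top",mt),("side",ms)):
  for th in(1.15,1.18,1.21,1.24,1.27):
    f=.227+th;print(n,th,[proj(m,(685-231*np.cos(f),y,101+231*np.sin(f))).round(1).tolist() for y in(-103,-163,-223)])
a=cv2.resize(t[120:280,250:450],(400,320));b=cv2.resize(sd[120:330,220:440],(400,320))
cv2.imwrite("pics/v17.png",np.hstack([a,b]))
```

```text
57.9 [ 504.04202259 -159.73157592  389.29613606] [ 3.13719463e+00 -6.61486147e-05  1.57001648e+00] 30.517674949647414
top 1.15 [[339.6, 148.0], [368.7, 148.1], [397.6, 148.2]]
top 1.18 [[339.6, 144.6], [368.7, 144.7], [397.6, 144.8]]
top 1.21 [[339.6, 141.3], [368.7, 141.4], [397.6, 141.5]]
top 1.24 [[339.6, 137.9], [368.6, 138.0], [397.6, 138.1]]
top 1.27 [[339.6, 134.6], [368.6, 134.7], [397.5, 134.8]]
side 1.15 [[357.3, 150.1], [377.7, 162.6], [399.3, 175.8]]
side 1.18 [[359.1, 148.4], [379.6, 160.8], [401.1, 173.9]]
side 1.21 [[361.0, 146.8], [381.4, 159.1], [402.9, 172.1]]
side 1.24 [[362.8, 145.2], [383.2, 157.4], [404.7, 170.4]]
side 1.27 [[364.6, 143.7], [385.0, 155.9], [406.5, 168.7]]
```

View pics/v17.png

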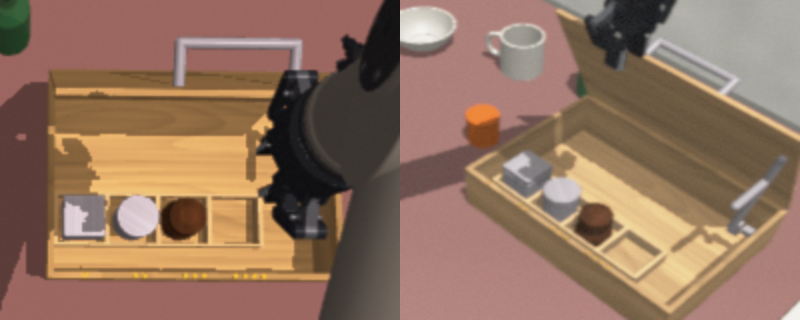

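All three canisters stand in pockets 1–3, and the bar matches a lid angle of 1.21 in the top view (rows 43, cols 180–298 of the crop). I grip the bar at (654,-163,330) and raise the lid.

Emit:
send_rows(increments="-0.003 0.038 0 0;0 0.038 0 0;0 0.038 0 0;0 0.0365 0 0;0 0 0 0")

```text
time: 58.47
tcp_pos: [659.3, -158.9, 379.7]
ee_rot: [-3.134, 0.001, 1.575]
force: [-0.5, 2.3, -1.4]
finger_gap: 30.9
grip_force: 0.0
```

Emit:
send_rows(increments="0 0 0 0;0 0 0 0;0 0 0 0;0 0 0 0")

```text
time: 58.8
tcp_pos: [652.5, -162.7, 388.4]
ee_rot: [3.14, -0.001, 1.569]
force: [0.4, -0.4, 0.1]
finger_gap: 30.9
grip_force: 0.0
```

Emit:
send_rows(increments="0 0.002 0.02 0;0 0 0.02 0;0 0 0.02 0;0 0 0.015 0;0 0 0.012 0")

```text
time: 59.22
tcp_pos: [654.6, -161.6, 300.0]
ee_rot: [3.141, -0.002, 1.57]
force: [-0.1, -0.6, 0.7]
finger_gap: 30.7
grip_force: 0.0
```

Emit:
send_rows(increments="0 0 0.01 0;0 0 0.008 0;0 0 0 0;0 0 0 0")

```text
time: 59.55
tcp_pos: [655.8, -162.0, 282.7]
ee_rot: [3.141, -0.0, 1.57]
force: [-1.0, -0.9, 0.2]
finger_gap: 31.0
grip_force: 0.0
```

Emit:
send_rows(increments="0 0 0 0;0 0 0 0;0 0 0 0;0 0 0 0", fingers=0, newtons=80)

```text
time: 59.88
tcp_pos: [656.0, -162.4, 283.8]
ee_rot: [3.14, 0.0, 1.57]
force: [-1.9, 1.1, 5.3]
finger_gap: 9.1
grip_force: 78.2
```

Emit:
send_rows(increments="0 0.015 -0.001 0;0 0.015 -0.001 0;0 0.015 0.0005 0;0 0.0145 0.001 0;0 0 0 0")

```text
time: 60.3
tcp_pos: [714.3, -163.1, 285.0]
ee_rot: [-3.139, 0.001, 1.57]
force: [-3.0, 0.7, 8.2]
finger_gap: 9.1
grip_force: 79.6
```

Emit:
send_rows(increments="0 0.003 0 0;0 0 0 0;0 0 0 0")

```text
time: 60.55
tcp_pos: [716.7, -163.1, 284.8]
ee_rot: [-3.139, 0.0, 1.569]
force: [-6.1, 1.6, 7.9]
finger_gap: 8.7
grip_force: 79.5
```

Emit:
send_rows(increments="0 0 0 0;0 0 0 0;0 0 -0.04 0;0 0 -0.04 0;0 0 0 0", fingers=40)

```text
time: 60.97
tcp_pos: [721.0, -163.5, 371.1]
ee_rot: [3.129, 0.005, 1.572]
force: [-1.0, -0.3, 1.9]
finger_gap: 34.2
grip_force: 0.0
```

Emit:
send_rows(increments="0 -0.04 0 0;0 -0.04 0 0;0 -0.04 0 0;-0.04 -0.04 0 0;-0.04 0 0 0")

```text
time: 61.38
tcp_pos: [564.7, -228.5, 362.8]
ee_rot: [-3.141, -0.007, 1.575]
force: [1.1, -1.9, 1.1]
finger_gap: 34.2
grip_force: 0.0
```

Emit:
send_rows(increments="-0.04 0 0 0;-0.04 0 0 0;0 0 0 -0.1208;0 0 0 -0.1208;0 0 0 -0.1208")

```text
time: 61.8
tcp_pos: [568.9, -312.7, 362.2]
ee_rot: [3.141, 0.001, 1.937]
force: [-0.0, 0.3, -0.6]
finger_gap: 34.3
grip_force: 0.0
```

Emit:
send_rows(increments="0 0 0 -0.1208;0 0 0 -0.1208;0 0 0 -0.1208;0 0 0 -0.1208;0 0 0 -0.1208")

```text
time: 62.22
tcp_pos: [569.4, -311.4, 362.4]
ee_rot: [3.141, 0.001, 2.543]
force: [-0.9, 0.1, -0.1]
finger_gap: 34.3
grip_force: 0.0
```

Emit:
send_rows(increments="0 0 0 -0.1208;0 0 0 -0.1208;0 0 0 -0.1208;0 0 0 -0.1208;0 0 0 -0.1208")

```text
time: 62.63
tcp_pos: [569.4, -311.4, 362.4]
ee_rot: [-3.141, 0.001, -3.136]
force: [-0.6, -0.0, -0.7]
finger_gap: 34.1
grip_force: 0.0
```

Emit:
send_rows(increments="0 0 0 0;0 0 0 0")

```text
time: 62.8
tcp_pos: [569.1, -311.5, 362.5]
ee_rot: [3.141, 0.001, 3.138]
force: [-0.3, 0.6, 0.3]
finger_gap: 34.1
grip_force: 0.0
```

Emit:
send_rows(increments="0.007 -0.0175 0 0;0 0 0.04 0;0 0 0.04 0;0 0 0.03 0;0 0 0 0")

```text
time: 63.22
tcp_pos: [558.4, -326.0, 245.4]
ee_rot: [3.135, -0.011, 3.138]
force: [-0.1, 1.2, -0.7]
finger_gap: 34.2
grip_force: 0.0
```

Emit:
send_rows(increments="0 0 0.025 0;0 0 0.02 0;0 0 0.015 0;0 0 0.009 0;0 0 0 0")

```text
time: 63.63
tcp_pos: [561.7, -328.5, 183.2]
ee_rot: [3.141, -0.001, 3.14]
force: [-0.1, 0.5, 0.5]
finger_gap: 34.0
grip_force: 0.0
```

Emit:
send_rows(increments="0 0 0 0;0 0 0 0;0 0 0 0;0 0 0 0;0 0 0 0", fingers=0, newtons=40)

```text
time: 64.05
tcp_pos: [562.8, -329.0, 185.8]
ee_rot: [-3.141, 0.003, 3.141]
force: [-1.4, 2.2, 5.9]
finger_gap: 10.5
grip_force: 39.4
```

Pin gripped; I lay the stay down along the reverse arc.

Emit:
send_rows(increments="0 0.0234 -0.0006 0;0 0.0233 0.0034 0;0 0.0224 0.0072 0;0 0.0208 0.0108 0;0 0.0187 0.0141 0")

```text
time: 64.47
tcp_pos: [563.8, -220.9, 150.9]
ee_rot: [-3.139, 0.006, 3.141]
force: [2.9, -4.7, -0.1]
finger_gap: 9.7
grip_force: 40.6
```

Emit:
send_rows(increments="0 0.0161 0.0171 0;0 0.0131 0.0196 0;0 0.0096 0.0214 0;0 0.0058 0.0228 0;0 0.002 0.0234 0")

```text
time: 64.88
tcp_pos: [564.3, -173.7, 45.6]
ee_rot: [-3.14, 0.005, -3.141]
force: [-9.2, 1.0, 63.5]
finger_gap: 10.3
grip_force: 49.2
```

Emit:
send_rows(increments="0 0 0 0;0 0 0.002 0;0 0 0 0")

```text
time: 65.13
tcp_pos: [564.1, -173.7, 43.2]
ee_rot: [-3.141, 0.004, 3.141]
force: [4.8, 1.8, -1.3]
finger_gap: 10.4
grip_force: 45.2
```

Emit:
send_rows(increments="0 0 0 0;0 0 0 0;0 0 -0.03 0;0.005 0 -0.04 0;0.005 0 -0.04 0", fingers=40)

```text
time: 65.55
tcp_pos: [549.5, -174.0, 152.8]
ee_rot: [3.142, -0.005, 3.14]
force: [0.8, -0.4, 0.3]
finger_gap: 34.1
grip_force: 0.0
```

Emit:
send_rows(increments="0 0 -0.04 0;0 0 -0.04 0;0 0 -0.04 0;0 0 -0.04 0;0 0 -0.04 0")

```text
time: 65.97
tcp_pos: [550.1, -174.4, 354.7]
ee_rot: [3.141, -0.001, 3.14]
force: [0.8, 0.3, 0.8]
finger_gap: 34.3
grip_force: 0.0
```

Emit:
send_rows(increments="0 0 -0.036 0;0 0 0 0.1208;0 0 0 0.1208;0 0 0 0.1208;0 0 0 0.1208")

```text
time: 66.38
tcp_pos: [550.6, -174.5, 388.6]
ee_rot: [-3.141, -0.002, 2.65]
force: [-0.5, 0.3, 0.3]
finger_gap: 33.8
grip_force: 0.0
```

Emit:
send_rows(increments="0 0 0 0.1208;0 0 0 0.1208;0 0 0 0.1208;0 0 0 0.1208;0 0 0 0.1208", fingers=36)

```text
time: 66.8
tcp_pos: [550.5, -174.4, 388.4]
ee_rot: [-3.14, -0.001, 2.046]
force: [-0.4, -0.0, -0.6]
finger_gap: 31.0
grip_force: 0.0
```

Emit:
send_rows(increments="0 0 0 0.1208;0 0 0 0.1208;0 0 0 0.1208;0 0 0 0.1208;0 0 0 0")

```text
time: 67.22
tcp_pos: [550.6, -174.3, 388.3]
ee_rot: [-3.14, -0.0, 1.567]
force: [-0.1, 0.0, 0.1]
finger_gap: 30.9
grip_force: 0.0
```

Run:
```python
from h import *
s=robot.read_state();print(s["time"],s["tcp_pos"],s["ee_rot"],s["finger_gap"])
mt,t=snap("top","t18");hsv=cv2.cvtColor(t,cv2.COLOR_BGR2HSV)
for th in(1.35,1.38,1.41,1.44,1.47):
    f=.227+th;X=(685-231*np.cos(f),-110,101+231*np.sin(f));print(th,np.round(X,0),proj(mt,X).round(1))
for c in(345,350,360):print(c,[(r,int(hsv[r,c,1])) for r in range(104,140)])
ms,sd=snap("side","s18");np.save("x.npy",0)
# stay flat? rod ends expected in side/top
print([proj(mt,(x,y,88)).round(0).tolist() for x,y in((543,-173),(606,-173),(612,-113))])
```

```text
67.2167 [ 550.62242708 -174.34678864  388.32096324] [-3.13952360e+00 -1.41940619e-04  1.56716716e+00] 30.86432014183408
1.35 [ 686. -110.  332.] [342.7 125.9]
1.38 [ 693. -110.  332.] [342.6 122.8]
1.41 [ 700. -110.  331.] [342.5 119.6]
1.44 [ 707. -110.  331.] [342.3 116.6]
1.47 [ 714. -110.  330.] [342.2 113.6]
345 [(104, 99), (105, 97), (106, 97), (107, 97), (108, 96), (109, 97), (110, 99), (111, 92), (112, 35), (113, 20), (114, 21), (115, 19), (116, 22), (117, 30), (118, 98), (119, 99), (120, 99), (121, 99), (122, 99), (123, 98), (124, 99), (125, 97), (126, 97), (127, 99), (128, 98), (129, 99), (130, 94), (131, 111), (132, 139), (133, 139), (134, 139), (135, 141), (136, 139), (137, 142), (138, 139), (139, 138)]
350 [(104, 97), (105, 98), (106, 95), (107, 97), (108, 97), (109, 97), (110, 99), (111, 90), (112, 35), (113, 20), (114, 20), (115, 20), (116, 18), (117, 31), (118, 96), (119, 98), (120, 99), (121, 98), (122, 99), (123, 97), (124, 98), (125, 98), (126, 98), (127, 97), (128, 96), (129, 95), (130, 96), (131, 107), (132, 140), (133, 139), (134, 139), (135, 138), (136, 137), (137, 142), (138, 140), (139, 136)]
360 [(104, 98), (105, 98), (106, 97), (107, 97), (108, 96), (109, 98), (110, 99), (111, 93), (112, 39), (113, 20), (114, 20), (115, 21), (116, 19), (117, 26), (118, 87), (119, 99), (120, 96), (121, 99), (122, 95), (123, 98), (124, 96), (125, 97), (126, 97), (127, 97), (128, 98), (129, 98), (130, 96), (131, 102), (132, 141), (133, 140), (134, 139), (135, 141), (136, 141), (137, 140), (138, 139), (139, 143)]
[[350.0, 212.0], [349.0, 189.0], [327.0, 186.0]]
```

Emit:
send_rows(increments="0.011 0.04 0 0;0 0.04 0 0;0 0.04 0 0;0 0.04 0 0;0 0 0 0")

```text
time: 67.73
tcp_pos: [718.5, -159.9, 380.6]
ee_rot: [-3.135, 0.0, 1.579]
force: [0.0, 2.4, -3.9]
finger_gap: 30.5
grip_force: 0.0
```

Emit:
send_rows(increments="0 0 0 0;0 0 0 0;0 0 0 0")

```text
time: 67.98
tcp_pos: [710.5, -164.0, 390.2]
ee_rot: [3.14, 0.0, 1.569]
force: [-0.4, -0.2, 0.2]
finger_gap: 30.9
grip_force: 0.0
```

Emit:
send_rows(increments="0 0.001 0.02 0;0 0 0.02 0;0 0 0.02 0;0 0 0.015 0;0 0 0.012 0")

```text
time: 68.4
tcp_pos: [711.3, -162.8, 302.4]
ee_rot: [3.14, -0.002, 1.57]
force: [0.3, 0.4, 0.3]
finger_gap: 30.7
grip_force: 0.0
```

Emit:
send_rows(increments="0 0 0.009 0;0 0 0.007 0;0 0 0 0;0 0 0 0")

```text
time: 68.73
tcp_pos: [712.9, -162.8, 286.3]
ee_rot: [3.141, -0.0, 1.571]
force: [1.2, -0.1, 0.4]
finger_gap: 30.8
grip_force: 0.0
```

Emit:
send_rows(increments="0 0 0 0;0 0 0 0;0 0 0 0;0 0 0 0", fingers=0, newtons=80)

```text
time: 69.07
tcp_pos: [713.4, -163.2, 286.8]
ee_rot: [3.14, 0.001, 1.57]
force: [-0.3, 0.3, 3.2]
finger_gap: 8.9
grip_force: 78.2
```

Emit:
send_rows(increments="0 -0.0065 0 0;0 -0.0104 0 0;0 -0.0104 0 0;0 -0.0172 0.0012 0;0 -0.0172 0.0017 0")

```text
time: 69.48
tcp_pos: [664.0, -162.8, 288.0]
ee_rot: [3.109, 0.006, 1.574]
force: [24.0, -2.1, 4.4]
finger_gap: 8.9
grip_force: 78.2
```

Emit:
send_rows(increments="0 -0.0169 0.0042 0;0 -0.0169 0.0042 0;0 -0.0161 0.0065 0;0 -0.0161 0.0065 0")

```text
time: 69.82
tcp_pos: [600.2, -162.3, 272.3]
ee_rot: [3.103, 0.003, 1.575]
force: [15.7, 3.3, 26.1]
finger_gap: 9.1
grip_force: 81.5
```

Emit:
send_rows(increments="0 -0.015 0.0088 0;0 -0.015 0.0088 0;0 -0.0136 0.011 0;0 -0.0136 0.011 0")

```text
time: 70.15
tcp_pos: [538.1, -161.6, 233.0]
ee_rot: [3.116, -0.003, 1.573]
force: [-2.4, 9.0, 40.1]
finger_gap: 8.9
grip_force: 86.9
```

Emit:
send_rows(increments="0 -0.0118 0.013 0;0 -0.0118 0.013 0;0 -0.0098 0.0145 0;0 -0.0098 0.0145 0")

```text
time: 70.48
tcp_pos: [487.6, -161.2, 172.9]
ee_rot: [3.134, -0.007, 1.57]
force: [-8.3, 9.0, 34.0]
finger_gap: 8.8
grip_force: 89.6
```

Emit:
send_rows(increments="0 -0.0076 0.0158 0;0 -0.0076 0.0158 0;0 0 0 0;0 0 0 0")

```text
time: 70.82
tcp_pos: [469.3, -161.7, 135.0]
ee_rot: [3.141, -0.002, 1.569]
force: [0.1, 3.4, -0.5]
finger_gap: 9.2
grip_force: 89.1
```

Emit:
send_rows(increments="0 -0.0035 0.011 0;0 -0.003 0.011 0;0 -0.002 0.009 0;0 0 0.003 0;0 0 0 0")

```text
time: 71.23
tcp_pos: [460.3, -160.4, 104.0]
ee_rot: [-3.137, -0.007, 1.573]
force: [-13.2, 9.7, 32.4]
finger_gap: 8.6
grip_force: 94.4
```

Emit:
send_rows(increments="0 0 0.003 0;0 0 0 0;0 0 0 0;0 0 0 0;0 0 0 0")

```text
time: 71.65
tcp_pos: [460.3, -160.3, 103.6]
ee_rot: [-3.137, -0.009, 1.573]
force: [-19.1, 12.6, 55.3]
finger_gap: 8.8
grip_force: 97.1
```

Emit:
send_rows(increments="0 0 -0.004 0;0 0 0 0;0 0 0 0;0 0 0 0;0 0 0 0", fingers=50)

```text
time: 72.07
tcp_pos: [460.8, -162.7, 101.6]
ee_rot: [-3.141, 0.0, 1.571]
force: [-0.4, 0.4, 0.5]
finger_gap: 42.8
grip_force: 0.0
```

Emit:
send_rows(increments="0 0 -0.03 0;0 0 -0.04 0;0 0 -0.04 0;0 0 -0.04 0;0 0 0 0")

```text
time: 72.48
tcp_pos: [465.7, -164.7, 259.1]
ee_rot: [3.128, 0.001, 1.57]
force: [0.6, -0.9, -0.5]
finger_gap: 42.4
grip_force: 0.0
```

Emit:
send_rows(increments="0.04 0 0 0;0.04 0 0 0;0.04 0 0 0;0.04 0 0 0;0.04 0 0 0")

```text
time: 72.9
tcp_pos: [460.6, 39.0, 251.8]
ee_rot: [-3.142, -0.0, 1.57]
force: [1.4, -0.1, -0.3]
finger_gap: 42.8
grip_force: 0.0
```

Emit:
send_rows(increments="0.04 0 0 0;0.04 0 0 0;0 0 0 0;0 0 0 0;0 0 0 0")

```text
time: 73.32
tcp_pos: [461.1, 116.5, 251.6]
ee_rot: [-3.141, 0.002, 1.57]
force: [-0.4, -0.1, 0.1]
finger_gap: 42.5
grip_force: 0.0
```

Run:
```python
from h import *
s=robot.read_state();print(s["time"],s["tcp_pos"],s["force"],s["finger_gap"])
for n in("side","top"):
    m,im=snap(n,n+"19");a=cv2.imread(f"pics/{n}0.png");d=cv2.absdiff(a,im).sum(2)
    if n=="side": d=d[180:340,300:440]
    else: d=d[150:265,300:430]
    print(n,d.mean(),(d>90).sum())
    hsv=cv2.cvtColor(im,cv2.COLOR_BGR2HSV);h,sa,v=cv2.split(hsv)
    if n=="top":
        wood=(h>8)&(h<25)&(sa>100)&(v>90);wood[:140]=0;wood[270:]=0;wood[:,:330]=0
        b=max(blobs(wood,500),key=lambda b:b[0][4]);print(b[0])
```

```text
73.3167 [461.09482429 116.46154713 251.62339083] [-0.39346586 -0.06936367  0.09575864] 42.497623069203414
side 20.3146875 0
top 5.475384615384615 0
[ 330  156   94  105 9301]
```

```bash
python3 -c "
from rig import robot
print(robot.hand_in())"
```

```text
the job is handed in; nothing more can be done
None
```

I handed the job in at about 73 s: tea tin, round tin and pepper mill stood in pockets 1–3 in the last view inside, no jar was present (pocket 4 left empty), the stay is laid flat and the lid shut matches the start images; hand-in returned no verdict.

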